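Load the shoe-care balance rack level

ROBOT

A 7-joint arm with a two-finger parallel gripper is mounted at the origin on the work surface. World frame = base frame: x ahead of the robot, y to its left, z up, the work surface at z = 0. Lengths are in mm, angles in rad, forces in N, time in s.
With the tool pointing down it reaches from about 400 to 850 mm from the base axis. Payload 10.4 kg.
Tool frame: the origin (TCP) lies on the centre line of the jaws, within the pads' length; the fingertips stand 8 mm ahead of it and the grasp point (between the pads) lies 11 mm behind it (ctrl.nose_length is the distance from the TCP to the fingertips, in mm); z points along the fingers, y is the direction in which the jaws open and shut (so a half turn about z gives the same grasp; the last joint's range is limited). The gripper opens to 85 mm and grips with 20 to 120 N. Pads are 22 mm wide; open, the fingers measure 114 mm over their backs; the gripper's body (76 mm by 85 mm) begins 54 mm behind the grasp point. The pads swing forward as they close: fully open they stand 13 mm farther back than shut.
Start: joints at [1.112, 0.332, -0.065, 1.46, 0.022, 1.35, -0.088], TCP at [263.858, -566.595, 239.338] pointing down, gripper open.
Joint ranges: [-2.6, 2.6], [-0.5, 2.12], [-1.47, 1.34], [0.16, 2.42], [-1.27, 4.41], [0.06, 2.06], [-2.6, 2.6]. Speed limits (rad/s): [2.22, 2.22, 2.79, 2.79, 3.14, 3.14, 3.14].

INTERFACE

Orientations are given as a 3x3 rotation matrix whose columns are the frame's x, y, z axes.
In Python, from rig import ctrl gives the robot as it stands. The module is installed in compiled form; this text tells all that it offers.
- The arm moves only by the tool move_arm, never from a script. Its argument "rows" is a list of rows, each a list of 2 entries, a list of its own where there are three numbers: the shift along the tool's x, y, z in m, then the turn, a rotation vector about the tool's x, y, z in rad. In form: [[[dx, dy, dz], [wx, wy, wz]], ...]. A call has 1 to 10 rows; each row is the pose to reach, as a shift and turn from the pose commanded when the call began, along the tool's axes at that moment; what a row does not reach only later rows make up. A row lasts 1/8 s, in which the tool goes at most 62.5 mm and 10.7 degrees, less where a joint would pass 70% of its speed; a pose out of reach is approached as far as the arm can. A call with a gripper value outside its range is refused whole. "claw" is the finger opening in m, from 0 to 0.0854, set as the call begins (left out, the last holds). The fingers move at their own pace and stop on an object; "squeeze" is the grip in N (left out, the last holds). Time passes only in rows, so rows that repeat a pose let the fingers close. It gives the time, the measured TCP pose, the force and the opening at its end, in the units of the state.
- ctrl.get_obs(): the state, without advancing time (a new reading comes with each control period).
- ctrl.read_camera(name): name is "scene" or "top" or "wrist"; returns a dict with "image" (384x512x3 uint8, red, green, blue), "fov_y" (degrees; the focal length in pixels is half the picture's height over the tangent of half this angle, whatever the lens; pixels are square), "cx", "cy" (the principal point, pixels), "R" (3x3) and "t" (3): a world point X has camera coordinates R X + t. Camera axes: x right, y down, z forward; pixel columns grow to the right and rows downward; lengths in mm; the calibration is good to about 2 mm. The wrist camera is an equidistant fisheye: a pixel r from the principal point sees the ray r / f radians off the axis. A picture is of the moment at which its call begins. There is no depth.
- ctrl.sign_off(): hands the job in, once; it reports no verdict.
The state is a dict: "time_s": time; "qpos": joint angles; "joint_velocities": joint speeds; "tau": joint torques, N m; "eef_pos": TCP position; "ee_rot": TCP orientation; "wrist_force": force on the tool from outside, world axes, zero at the start; "wrist_torque": the same for the moment, N m; "grip_width": opening from 0.0 (shut) to 1.0 (fully open).
Only numpy, scipy, OpenCV 4.12 (cv2) and the standard library are available. Lean on these libraries where they do the work, as an engineer would, in place of code of your own. Each camera call takes 0.05 s, during which the arm holds its last target.

TASK

Hang the three shoe-care caddies astride the pivoting bar of the balance rack, alternating sides: first one narrow caddy on the side where the lucky cat stands, then the wide caddy on the other side, then the second narrow caddy beside the first. Turn each so that its slot straddles the bar and the notches under its bridge drop fully over the studs (one stud for a narrow caddy, both for the wide one), so that the bar ends up level and at rest. Leave the other things on the cabinet where they are.

Things in the scene. Friction and masses are not known exactly. Their poses are not given: they have to be found in the camera images.
- narrow_a_fin (a point): Narrow caddy, one of two equal ones: saddle caddy (loose, 150 g, upright): two grey pockets, a slot between them, an upright wooden fin on top to grip. Body 78 (x) by 50 (y) by 70 mm high; fin 14 thick (x), 40 long (y), 40 mm high on top of the body. Point: in the middle of the fin, 92 mm above the caddy's underside, 22 mm above the pocket rims. z up; half a turn about z makes no difference.
- narrow_a_seat (a point): Same caddy, same axes: middle of the underside of the bridge that roofs the slot, 56 mm above the caddy's underside, 36 mm below narrow_a_fin. The slot is 18 mm wide, runs along y, open below and at the ends. A notch for one stud, 12 mm long (y), 14 mm deep, is cut up into the bridge here. Seated, this point meets the bar's seat point.
- narrow_b_fin (a point): Narrow caddy, the other of the two: saddle caddy (loose, 150 g, upright): two grey pockets, a slot between them, an upright wooden fin on top to grip. Body 78 (x) by 50 (y) by 70 mm high; fin 14 thick (x), 40 long (y), 40 mm high on top of the body. Point: in the middle of the fin, 92 mm above the caddy's underside, 22 mm above the pocket rims. z up; half a turn about z makes no difference.
- narrow_b_seat (a point): Same caddy, same axes: middle of the underside of the bridge that roofs the slot, 56 mm above the caddy's underside, 36 mm below narrow_b_fin. The slot is 18 mm wide, runs along y, open below and at the ends. A notch for one stud, 12 mm long (y), 14 mm deep, is cut up into the bridge here. Seated, this point meets the bar's seat point.
- wide_fin (a point): Wide caddy, the only one: saddle caddy (loose, 300 g, upright): two grey pockets, a slot between them, an upright wooden fin on top to grip. Body 78 (x) by 112 (y) by 90 mm high; fin 14 thick (x), 60 long (y), 40 mm high on top of the body. Point: in the middle of the fin, 112 mm above the caddy's underside, 22 mm above the pocket rims. z up; half a turn about z makes no difference.
- wide_seat (a point): Same caddy, same axes: middle of the underside of the bridge that roofs the slot, 76 mm above the caddy's underside, 36 mm below wide_fin. The slot is 18 mm wide, runs along y, open below and at the ends. Two notches for studs, each 12 mm long (y), 14 mm deep, are cut up into the bridge at y = +31 and -31 mm. Seated, this point meets the bar's seat point.
- bar (a joint): Tilt of the balance rack's steel bar, rad: 0 level, positive lifts the left (+y) end, stops at +-0.22. Bar 390 long, 10 thick, 22 mm high, roughly left-right (within 0.25 rad), pivot 119 mm up on a fixed stand (base 110 x 110, uprights 142 mm high). A damped spring, 2.2 N m/rad, centres it: one narrow caddy at an outer seat tilts it 0.1 rad; it sinks as a load is released on it.
- left_inner (a point): Inner left (+y) seat point on the top edge of the bar (130 mm up when level), 98 mm from the pivot. A stud 6 mm long (along the bar), 10 mm thick and 10 mm high stands up from the bar there. The frame moves with the bar: x across it, y along it to the left, z up.
- left_outer (a point): Outer left (+y) seat point on the top edge of the bar (130 mm up when level), 160 mm from the pivot. A stud 6 mm long (along the bar), 10 mm thick and 10 mm high stands up from the bar there. The frame moves with the bar: x across it, y along it to the left, z up.
- left_middle (a point): Point on the bar's top edge midway between the two left (+y) studs, 129 mm from the pivot, where the middle of the wide caddy's bridge sits. Frame as the other seat points.
- right_inner (a point): Inner right (-y) seat point on the top edge of the bar (130 mm up when level), 98 mm from the pivot. A stud 6 mm long (along the bar), 10 mm thick and 10 mm high stands up from the bar there. The frame moves with the bar: x across it, y along it to the left, z up.
- right_outer (a point): Outer right (-y) seat point on the top edge of the bar (130 mm up when level), 160 mm from the pivot. A stud 6 mm long (along the bar), 10 mm thick and 10 mm high stands up from the bar there. The frame moves with the bar: x across it, y along it to the left, z up.
- right_middle (a point): Point on the bar's top edge midway between the two right (-y) studs, 129 mm from the pivot, where the middle of the wide caddy's bridge sits. Frame as the other seat points.
- cat_mid (a point): Beige ceramic lucky cat figurine, 80 mm across, 120 mm high, loose, in the far left or far right corner (its y is over 0.25 m to the left, or under -0.25 m to the right); point half-way up. It marks the side for the narrow caddies. Bystander.
- shoe_brush_mid (a point): Grey plastic shoe brush with black bristles, 50 x 160 x 42 mm, in the other far corner; centre. Bystander.
- coin_tray_mid (a point): Stainless coin tray, 120 x 170 x 16 mm, behind the rack; centre. Bystander.
- stamp_case_mid (a point): Blue plastic stamp case, 87 x 32 x 24 mm, lying between the caddies; centre. Bystander.
- doorstop_mid (a point): Black doorstop wedge, 100 x 36 x 35 mm, lying between the caddies; centre. Bystander.
- spray_mid (a point): White plastic bottle, 48 mm diameter, 150 mm high, at the left side; centre. Bystander.

How it is judged (in metres and radians):
On the way, in this order (a step that is already met when the one before it is completed fails the run):
1. one narrow caddy, and nothing else, is seated on a stud of the cat's side (((world y of cat_mid above 0 m and (distance between narrow_a_seat and left_inner below 0.0085 m or distance between narrow_a_seat and left_outer below 0.0085 m) and not ((distance between narrow_b_seat and left_inner below 0.0085 m or distance between narrow_b_seat and left_outer below 0.0085 m) or (distance between narrow_b_seat and right_inner below 0.0085 m or distance between narrow_b_seat and right_outer below 0.0085 m)) and not (distance between wide_seat and left_middle below 0.0085 m or distance between wide_seat and right_middle below 0.0085 m)) or (world y of cat_mid above 0 m and (distance between narrow_b_seat and left_inner below 0.0085 m or distance between narrow_b_seat and left_outer below 0.0085 m) and not ((distance between narrow_a_seat and left_inner below 0.0085 m or distance between narrow_a_seat and left_outer below 0.0085 m) or (distance between narrow_a_seat and right_inner below 0.0085 m or distance between narrow_a_seat and right_outer below 0.0085 m)) and not (distance between wide_seat and left_middle below 0.0085 m or distance between wide_seat and right_middle below 0.0085 m)) or (world y of cat_mid below 0 m and (distance between narrow_a_seat and right_inner below 0.0085 m or distance between narrow_a_seat and right_outer below 0.0085 m) and not ((distance between narrow_b_seat and left_inner below 0.0085 m or distance between narrow_b_seat and left_outer below 0.0085 m) or (distance between narrow_b_seat and right_inner below 0.0085 m or distance between narrow_b_seat and right_outer below 0.0085 m)) and not (distance between wide_seat and left_middle below 0.0085 m or distance between wide_seat and right_middle below 0.0085 m)) or (world y of cat_mid below 0 m and (distance between narrow_b_seat and right_inner below 0.0085 m or distance between narrow_b_seat and right_outer below 0.0085 m) and not ((distance between narrow_a_seat and left_inner below 0.0085 m or distance between narrow_a_seat and left_outer below 0.0085 m) or (distance between narrow_a_seat and right_inner below 0.0085 m or distance between narrow_a_seat and right_outer below 0.0085 m)) and not (distance between wide_seat and left_middle below 0.0085 m or distance between wide_seat and right_middle below 0.0085 m)))), for 0.3 s.
2. the wide caddy is seated on both studs of the other side, before the second narrow caddy is hung (((world y of cat_mid above 0 m and (distance between narrow_a_seat and left_inner below 0.0085 m or distance between narrow_a_seat and left_outer below 0.0085 m) and not ((distance between narrow_b_seat and left_inner below 0.0085 m or distance between narrow_b_seat and left_outer below 0.0085 m) or (distance between narrow_b_seat and right_inner below 0.0085 m or distance between narrow_b_seat and right_outer below 0.0085 m)) and distance between wide_seat and right_middle below 0.0085 m) or (world y of cat_mid above 0 m and (distance between narrow_b_seat and left_inner below 0.0085 m or distance between narrow_b_seat and left_outer below 0.0085 m) and not ((distance between narrow_a_seat and left_inner below 0.0085 m or distance between narrow_a_seat and left_outer below 0.0085 m) or (distance between narrow_a_seat and right_inner below 0.0085 m or distance between narrow_a_seat and right_outer below 0.0085 m)) and distance between wide_seat and right_middle below 0.0085 m) or (world y of cat_mid below 0 m and (distance between narrow_a_seat and right_inner below 0.0085 m or distance between narrow_a_seat and right_outer below 0.0085 m) and not ((distance between narrow_b_seat and left_inner below 0.0085 m or distance between narrow_b_seat and left_outer below 0.0085 m) or (distance between narrow_b_seat and right_inner below 0.0085 m or distance between narrow_b_seat and right_outer below 0.0085 m)) and distance between wide_seat and left_middle below 0.0085 m) or (world y of cat_mid below 0 m and (distance between narrow_b_seat and right_inner below 0.0085 m or distance between narrow_b_seat and right_outer below 0.0085 m) and not ((distance between narrow_a_seat and left_inner below 0.0085 m or distance between narrow_a_seat and left_outer below 0.0085 m) or (distance between narrow_a_seat and right_inner below 0.0085 m or distance between narrow_a_seat and right_outer below 0.0085 m)) and distance between wide_seat and left_middle below 0.0085 m))), for 0.3 s.
At the end, for the whole second after the job is handed in: The two narrow caddies are seated on the inner and outer studs of the cat's side and the wide caddy on both studs of the other side (each seat point within 8.5 mm of its place on the bar, which an unseated caddy riding on a stud cannot meet), and the bar is at rest within 0.04 rad of level (((world y of cat_mid above 0 m and distance between narrow_a_seat and left_inner below 0.0085 m and distance between narrow_b_seat and left_outer below 0.0085 m and distance between wide_seat and right_middle below 0.0085 m) or (world y of cat_mid above 0 m and distance between narrow_b_seat and left_inner below 0.0085 m and distance between narrow_a_seat and left_outer below 0.0085 m and distance between wide_seat and right_middle below 0.0085 m) or (world y of cat_mid below 0 m and distance between narrow_a_seat and right_inner below 0.0085 m and distance between narrow_b_seat and right_outer below 0.0085 m and distance between wide_seat and left_middle below 0.0085 m) or (world y of cat_mid below 0 m and distance between narrow_b_seat and right_inner below 0.0085 m and distance between narrow_a_seat and right_outer below 0.0085 m and distance between wide_seat and left_middle below 0.0085 m)) and value of joint bar between -0.04 and 0.04 rad and velocity of joint bar between -0.05 and 0.05 rad/s); the robot touches nothing.
It fails at once if one of the bystanders (cat, brush, coin tray, stamp case, doorstop, bottle) is moved more than 30 mm (distance of any of cat_mid, shoe_brush_mid, coin_tray_mid, stamp_case_mid, doorstop_mid, spray_mid from where it was at the start of the episode above 0.03 m).
It also fails if it takes over 72 s, if anything falls off the work surface, if the arm or the gripper's body presses on something with over 40 N, if the wrist force passes 120 N, or if a joint passes its speed limit or range.

## Working session

There is one attempt and no reset: what is moved stays moved. The work goes in short steps, Python scripts to look and compute and a tool call to move; the robot and the scene stay as the last step left them, time stands still between calls to the robot, and variables do not carry over. Pictures are saved under pics/ and viewed, and the job is handed in when it is done.

Besides the shell and the picture viewer there is one more tool, called by a JSON object that holds its "name" and its "arguments". move_arm: Moves the arm, as the interface text tells. Its arguments: {"type":"object","properties":{"rows":{"type":"array"},"claw":{"type":"number"},"squeeze":{"type":"number"}},"required":["rows"]}

```bash
mkdir -p pics; python3 - <<'E'
from rig import ctrl
import cv2,numpy as np
np.set_printoptions(precision=4,suppress=True)
o=ctrl.get_obs()
for k in o: print(k,np.array(o[k]))
for n in ("scene","top","wrist"):
    c=ctrl.read_camera(n); cv2.imwrite(f"pics/{n}0.png",c["image"][:,:,::-1])
    print(n,c["fov_y"],c["cx"],c["cy"],c["R"],c["t"], -np.array(c["R"]).T@c["t"])
E
```

```text
time_s 0.0
qpos [ 1.1124  0.3329 -0.0647  1.461   0.0216  1.3499 -0.0885]
joint_velocities [ 0.0004  0.0002  0.0011 -0.0004  0.0017 -0.0017 -0.0004]
tau [  0.0006 -62.544    0.0494 -39.1607   0.0162   0.01     0.    ]
eef_pos [ 263.6781 -566.2402  238.5057]
ee_rot [[ 0.9065  0.4222 -0.0007]
 [ 0.4222 -0.9065  0.0013]
 [-0.0001 -0.0014 -1.    ]]
wrist_force [0.8259 0.7399 0.39  ]
wrist_torque [-0.0091 -0.0156 -0.0223]
grip_width 1.005010601847897
scene 54.975083063071736 255.69439310153 194.4441027643611 [[ 0.7911  0.6115 -0.015 ]
 [ 0.4558 -0.6057 -0.6522]
 [-0.4079  0.5091 -0.7579]] [-510.7198 -157.9938 1326.5699] [1017.1819 -458.7397  894.6974]
top 44.06130283035121 258.8421370883928 189.50493165567426 [[ 0.0081 -0.9999  0.0149]
 [-0.9847 -0.0105 -0.1741]
 [ 0.1742 -0.0132 -0.9846]] [  41.492   604.6024 1588.241 ] [ 318.3561   68.8562 1668.4374]
wrist 65.70646984690485 255.402969563177 193.04843782175223 [[ 0.4225 -0.9063 -0.001 ]
 [-0.8618 -0.4021  0.3091]
 [-0.2805 -0.1298 -0.951 ]] [-624.2485  -40.354   380.4979] [ 335.7293 -532.6316  373.7415]
```

View pics/scene0.png

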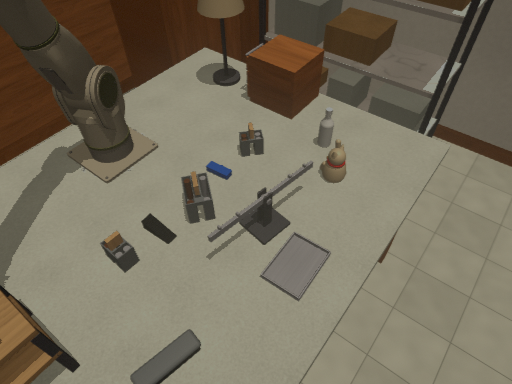

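View pics/top0.png

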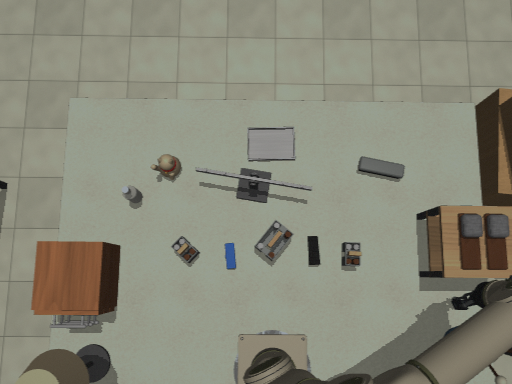

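View pics/wrist0.png

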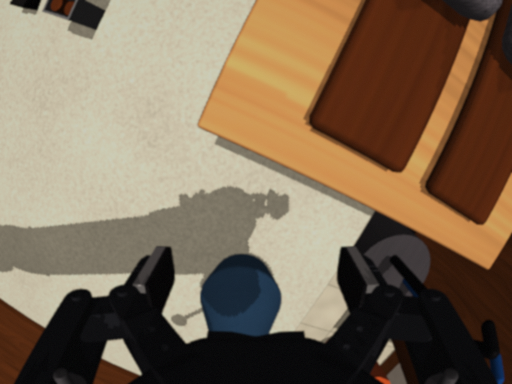

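The cat stands on the left (+y) side, at pixel (168,166) in the top view, so the narrow caddies go left and the wide one goes right. The narrow caddies are near (185,250) and (352,254), and the wide one is near (273,242).

```bash
cat > h.py <<'E'
import cv2,numpy as np
from scipy.optimize import least_squares
from scipy.spatial.transform import Rotation as Rot
np.set_printoptions(precision=4,suppress=True)
def foc(c): return 192/np.tan(np.radians(c["fov_y"])/2)
def ray(c,u,v,fish=False):
    f=foc(c); x=np.array([u-c["cx"],v-c["cy"]])
    if fish:
        r=np.hypot(*x); th=r/f; d=np.array([*(x/max(r,1e-9)*np.sin(th)),np.cos(th)])
    else: d=np.array([x[0]/f,x[1]/f,1.])
    R=np.array(c["R"]); return -R.T@np.array(c["t"]), R.T@d
def atz(c,u,v,z,fish=False):
    o,d=ray(c,u,v,fish); return o+d*(z-o[2])/d[2]
def proj(c,X,fish=False):
    R=np.array(c["R"]);X=np.atleast_2d(X); p=X@R.T+np.array(c["t"]); f=foc(c)
    if fish:
        r=np.hypot(p[:,0],p[:,1]); th=np.arctan2(r,p[:,2]); k=f*th/np.maximum(r,1e-9)
        return np.c_[c["cx"]+p[:,0]*k,c["cy"]+p[:,1]*k]
    return np.c_[c["cx"]+f*p[:,0]/p[:,2],c["cy"]+f*p[:,1]/p[:,2]]
E
python3 - <<'E'
import cv2
i=cv2.imread("pics/top0.png")
cv2.imwrite("pics/t1.png",cv2.resize(i[135:275,150:390],None,fx=3.3,fy=3.3,interpolation=cv2.INTER_CUBIC))
E
```

```text
(no output)
```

View pics/t1.png

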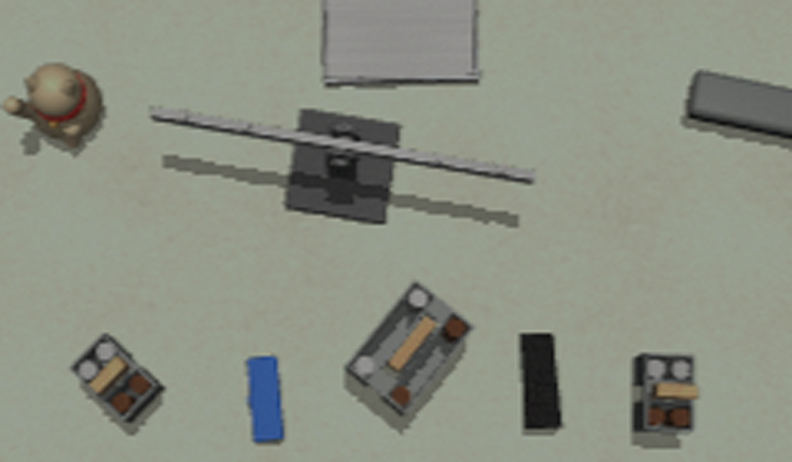

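Crop pixels: bar ends at (150,112) and (534,177). Fin tops are at (107,374) and (677,391) for the narrow caddies and (412,342) for the wide one.

```bash
python3 - <<'E'
from rig import ctrl
from h import *
c=ctrl.read_camera("top")
g=lambda x,y,z:atz(c,150+x/3.3,135+y/3.3,z)
a=g(150,112,130);b=g(534,177,130);print("bar",a,b,np.linalg.norm(a-b),(a+b)/2, np.arctan2(*(a-b)[:2]))
for n,p,q,z in (("L",(92,388),(122,361),110),("W",(395,366),(432,320),130),("R",(657,391),(698,392),110)):
    a=g(*p,z);b=g(*q,z);print(n,(a+b)/2,np.linalg.norm(a-b),np.degrees(np.arctan2(*(a-b)[1::-1])))
for n,p,z in (("cat",(60,100),60),("stamp",(265,398),24),("door",(540,382),35)): print(n,g(*p,z))
E
```

```text
bar [657.4257 258.6907 130.    ] [ 595.2961 -126.5833  130.    ] 390.2514046702941 [626.3609  66.0537 130.    ] 0.15988411951411577
L [396.3812 295.1878 110.    ] 39.130611346564784 133.08158007515016
W [428.7479  -6.4152 130.    ] 57.98765492271689 141.36914703343987
R [ 384.6222 -269.0139  110.    ] 40.7017437428251 89.11502832900304
cat [684.6676 362.0188  60.    ]
stamp [377.8341 142.8745  24.    ]
door [ 396.3475 -142.428    35.    ]
```

```bash
cat >> h.py <<'E'
def plan(o,pos,yaw_deg,tilt=0.0):
    """pos: TCP mm; yaw: caddy-y-axis (tool x) direction deg; tilt: + lifts the tool-x (left) end"""
    R0=np.array(o["ee_rot"]);p0=np.array(o["eef_pos"])
    a=np.radians(yaw_deg)
    x=np.array([np.cos(a)*np.cos(tilt),np.sin(a)*np.cos(tilt),np.sin(tilt)])
    y=np.array([np.sin(a),-np.cos(a),0]); z=np.cross(x,y)
    Rt=np.c_[x,y,z]
    d=R0.T@(np.array(pos)-p0)/1000; w=Rot.from_matrix(R0.T@Rt).as_rotvec()
    print("shift",d,"turn",w,"mm",np.linalg.norm(d)*1000,"deg",np.degrees(np.linalg.norm(w)))
E
python3 - <<'E'
from rig import ctrl
from h import *
o=ctrl.get_obs()
plan(o,(385,-269,230),89.1)
E
```

```text
shift [ 0.2355 -0.2184  0.009 ] turn [-0.0007 -0.0004 -1.1192] mm 321.28223862694875 deg 64.12757084999507
```

{"name": "move_arm", "arguments": {"rows": [[[0,0,-0.06],[0,0,0]],[[0.02,-0.04,-0.11],[0,0,-0.15]],[[0.07,-0.08,-0.11],[0,0,-0.33]],[[0.11,-0.12,-0.11],[0,0,-0.51]],[[0.15,-0.15,-0.11],[0,0,-0.69]],[[0.19,-0.18,-0.09],[0,0,-0.87]],[[0.22,-0.21,-0.05],[0,0,-1.04]],[[0.2355,-0.2184,0],[0,0,-1.119]],[[0.2355,-0.2184,0.009],[0,0,-1.119]],[[0.2355,-0.2184,0.009],[0,0,-1.119]]]}}

```text
time_s: 1.45
eef_pos: [384.8, -270.3, 231.1]
ee_rot: [[0.019, 1.0, 0.0], [1.0, -0.019, -0.0], [-0.0, 0.0, -1.0]]
wrist_force: [0.0, -0.8, 0.1]
grip_width: 0.996
```

```bash
cat > look.py <<'E'
import sys
from rig import ctrl
from h import *
c=ctrl.read_camera(sys.argv[1]); i=c["image"][:,:,::-1]
cv2.imwrite("pics/"+sys.argv[2]+"_raw.png",i)
import pickle; pickle.dump(c,open("pics/"+sys.argv[2]+".pkl","wb"))
if len(sys.argv)>3:
    x0,y0,x1,y1,f=map(float,sys.argv[3:8]); i=cv2.resize(i[int(y0):int(y1),int(x0):int(x1)],None,fx=f,fy=f,interpolation=cv2.INTER_CUBIC)
cv2.imwrite("pics/"+sys.argv[2]+".png",i)
o=ctrl.get_obs(); print(o["time_s"],np.array(o["eef_pos"]),np.array(o["wrist_force"]),o["grip_width"]); print(np.array(o["ee_rot"]))
E
python3 look.py wrist w1 0 0 512 384 1.5
```

```text
1.5 [ 385.1884 -270.6566  231.908 ] [-0.5099  0.4764  0.6134] 0.9985524405313638
[[ 0.0192  0.9998  0.0013]
 [ 0.9998 -0.0192 -0.0011]
 [-0.0011  0.0013 -1.    ]]
```

View pics/w1.png

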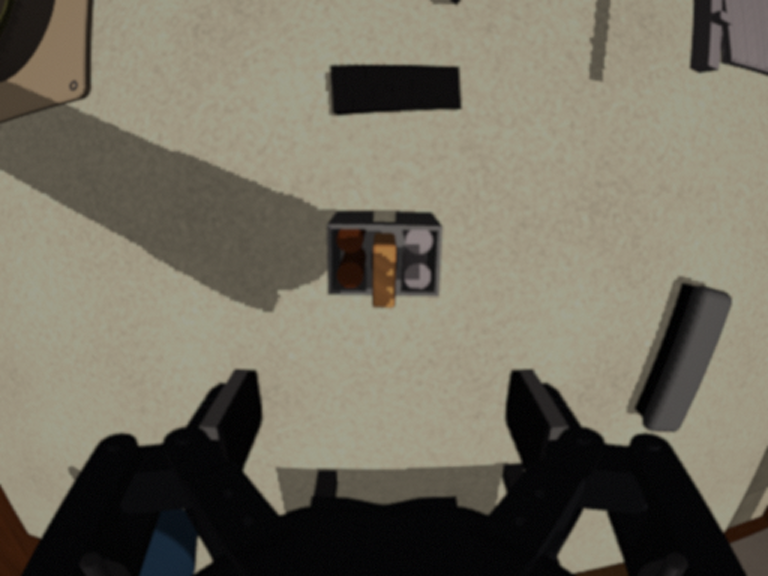

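The wrist view shows the right narrow caddy. In 1.5x pixels its rim corners are (329,222), (440,222), (329,296) and (440,296), and the far edge of the fin top is at y≈307.

```bash
python3 - <<'E'
from h import *; import pickle
from rig import ctrl
c=pickle.load(open("pics/w1.pkl","rb"))
P=np.array([atz(c,u/1.5,v/1.5,70,True) for u,v in ((329,223),(440,223),(440,296),(329,296))])
print(P,P.mean(0),[np.linalg.norm(P[i]-P[(i+1)%4]) for i in range(4)])
F=np.array([atz(c,u/1.5,v/1.5,110,True) for u,v in ((372,307),(396,307))]);print("fin",F)
F=np.array([atz(c,u/1.5,v/1.5,70,True) for u,v in ((372,307),(396,307))])
d=P[2]-P[1]+P[3]-P[0]; print("yaw",np.degrees(np.arctan2(-d[1],-d[0])))
d=P[1]-P[0]+P[2]-P[3]; print("yaw x",np.degrees(np.arctan2(d[1],d[0])))
E
```

```text
[[ 349.0495 -239.194    70.    ]
 [ 423.8805 -240.5525   70.    ]
 [ 424.6886 -292.5487   70.    ]
 [ 346.3965 -291.1108   70.    ]] [ 386.0038 -265.8515   70.    ] [np.float64(74.84336100520132), np.float64(52.00243323194231), np.float64(78.30530117737499), np.float64(51.984457974683146)]
fin [[ 377.9062 -285.1462  110.    ]
 [ 392.6008 -285.4161  110.    ]]
yaw 88.98286449589214
yaw x -1.046251033398821
```

```bash
python3 - <<'E'
from rig import ctrl
from h import *
plan(ctrl.get_obs(),(385.6,-265.6,85),89)
E
```

```text
shift [0.0052 0.0001 0.1469] turn [ 0.0013  0.0011 -0.0018] mm 146.99553295481866 deg 0.14181553991849286
```

{"name": "move_arm", "arguments": {"rows": [[[0.005,0,0.05],[0,0,-0.002]],[[0.005,0,0.1],[0,0,-0.002]],[[0.005,0,0.13],[0,0,-0.002]],[[0.005,0,0.147],[0,0,-0.002]],[[0.005,0,0.147],[0,0,-0.002]]]}}

```text
time_s: 2.12
eef_pos: [385.4, -264.9, 83.7]
ee_rot: [[0.015, 1.0, 0.0], [1.0, -0.015, -0.0], [-0.0, 0.0, -1.0]]
wrist_force: [-0.1, 0.6, -0.1]
grip_width: 1.0
```

{"name": "move_arm", "arguments": {"rows": [[[0,0,0],[0,0,0]],[[0,0,0],[0,0,0]],[[0,0,0],[0,0,0]],[[0,0,0],[0,0,0]],[[0,0,0],[0,0,0]],[[0,0,0],[0,0,0]]], "claw": 0, "squeeze": 50}}

```text
time_s: 2.88
eef_pos: [385.5, -264.5, 83.8]
ee_rot: [[0.014, 1.0, 0.001], [1.0, -0.014, -0.001], [-0.001, 0.001, -1.0]]
wrist_force: [-1.2, 0.5, 5.5]
grip_width: 0.152
```

```bash
python3 look.py wrist w2 0 0 512 384 1.5; python3 - <<'E'
from rig import ctrl
from h import *
plan(ctrl.get_obs(),(642,163,256),80.8)
E
```

```text
2.925 [ 385.491  -264.4617   83.7396] [-0.931  -0.2234  5.4064] 0.15731253250295854
[[ 0.0141  0.9999  0.0006]
 [ 0.9999 -0.0141 -0.0006]
 [-0.0006  0.0006 -1.    ]]
shift [ 0.4309  0.2505 -0.1724] turn [0.0007 0.0005 0.1464] mm 527.4410165066339 deg 8.390101799668813
```

View pics/w2.png

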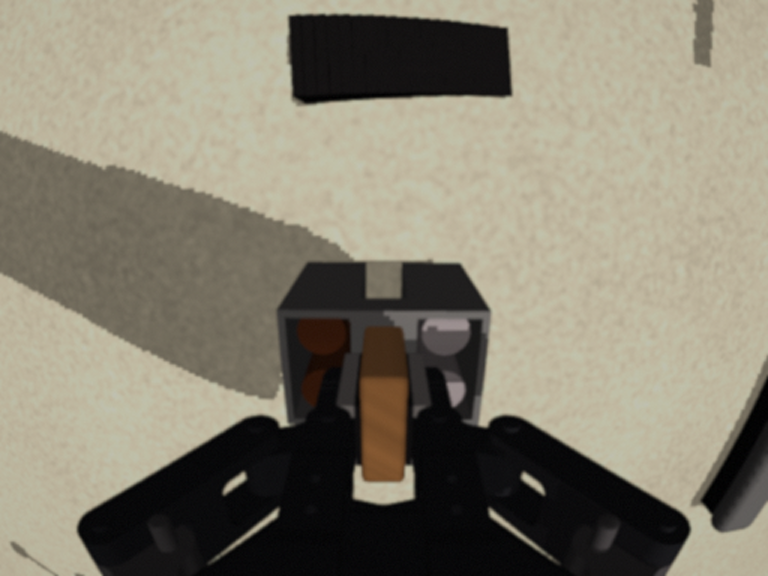

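Fin gripped at an opening of 13.4 mm. The fin top spans v≈378–480 (1.5x) and is centred at u≈383. Next I check the along-fin offset and lift.

```bash
python3 - <<'E'
from h import *; import pickle
c=pickle.load(open("pics/w2.pkl","rb"))
for u,v in ((383,378),(383,480)): print(atz(c,u/1.5,v/1.5,110,True))
for u,v in ((278,310),(490,310)): print(atz(c,u/1.5,v/1.5,70,True))
E
```

```text
[ 385.9991 -246.1808  110.    ]
[ 385.471  -284.5714  110.    ]
[ 347.9018 -240.6084   70.    ]
[ 424.95  -241.659   70.   ]
```

{"name": "move_arm", "arguments": {"rows": [[[0,0,-0.03],[0,0,0]],[[0,0,-0.08],[0,0,0]],[[0,0,-0.13],[0,0,0]],[[0,0,-0.17],[0,0,0]],[[0,0,-0.172],[0,0,0]]]}}

```text
time_s: 3.55
eef_pos: [386.3, -264.7, 257.8]
ee_rot: [[0.014, 1.0, 0.004], [1.0, -0.014, -0.003], [-0.003, 0.004, -1.0]]
wrist_force: [0.2, -1.1, -2.8]
grip_width: 0.158
```

{"name": "move_arm", "arguments": {"rows": [[[0.03,0.02,0],[0,0,0]],[[0.08,0.04,0],[0,0,0.02]],[[0.13,0.07,0],[0,0,0.04]],[[0.18,0.1,0],[0,0,0.06]],[[0.22,0.12,0],[0,0,0.08]],[[0.26,0.14,0],[0,0,0.1]],[[0.29,0.16,0],[0,0,0.12]],[[0.31,0.17,0],[0,0,0.146]],[[0.31,0.17,0],[0,0,0.146]]]}}

```text
time_s: 4.68
eef_pos: [559.1, 45.4, 253.4]
ee_rot: [[0.156, 0.988, -0.003], [0.988, -0.156, 0.001], [0.001, -0.003, -1.0]]
wrist_force: [0.5, -0.1, -2.1]
grip_width: 0.155
```

```bash
python3 look.py wrist w3 0 0 512 384 1.5
```

```text
4.725 [558.9301  43.8968 253.6808] [ 0.5132 -0.0604 -1.304 ] 0.15144571203350476
[[ 0.1574  0.9875 -0.0026]
 [ 0.9875 -0.1574  0.0004]
 [-0.     -0.0026 -1.    ]]
```

View pics/w3.png

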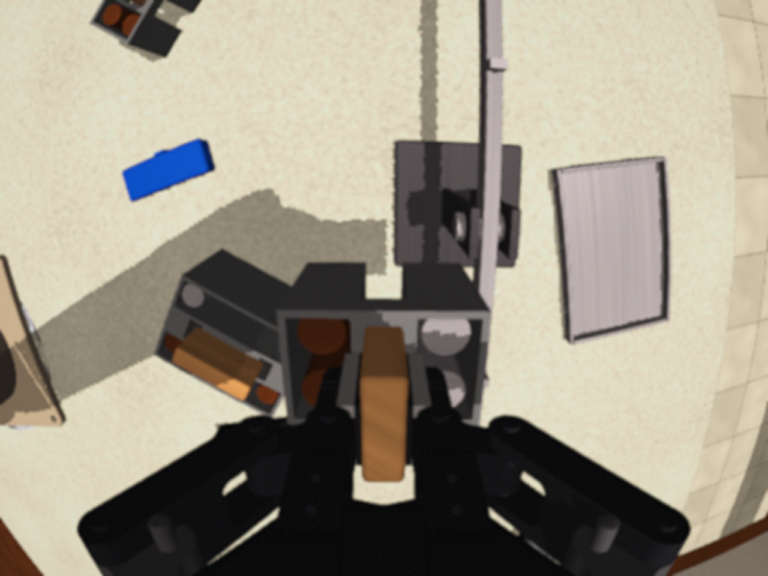

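The left inner stud shows at about (497,64) in 1.5x pixels, and the bar runs up to it.

```bash
python3 - <<'E'
from h import *; import pickle
c=pickle.load(open("pics/w3.pkl","rb"))
i=cv2.imread("pics/w3_raw.png"); cv2.imwrite("pics/w3c.png",cv2.resize(i[0:200,290:370],None,fx=3,fy=3,interpolation=cv2.INTER_CUBIC)[:600])
print(atz(c,497/1.5,63/1.5,140,True))
E
```

```text
[641.821  165.2384 140.    ]
```

View pics/w3c.png

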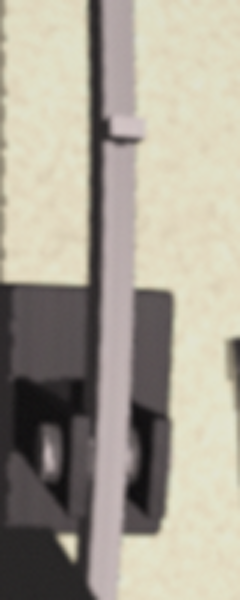

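```bash
python3 - <<'E'
from h import *; import pickle
c=pickle.load(open("pics/w3.pkl","rb"))
g=lambda u,v,z:atz(c,290+u/3,v/3,z,True)
print("stud",g(128.5,126,140)); A=g(119,100,130);B=g(115.5,400,130);D=g(117.5,200,130);E=g(116.5,300,130);print(A,D,E,B)
d=A-B;print("yaw",np.degrees(np.arctan2(d[1],d[0])))
# width check
print(g(104,100,130)-g(134,100,130), g(111,126,140)-g(146,126,140), g(128,116,140)-g(128,136,140))
t=c=None
from rig import ctrl
o=ctrl.get_obs()
c=ctrl.read_camera("top"); i=c["image"][:,:,::-1]; pickle.dump(c,open("pics/t2.pkl","wb"))
cv2.imwrite("pics/t2.png",cv2.resize(i[150:210,180:330],None,fx=5,fy=5,interpolation=cv2.INTER_CUBIC))
E
```

```text
stud [643.1268 165.147  140.    ]
[644.4439 174.9579 130.    ] [639.1785 144.883  130.    ] [634.7357 115.5143 130.    ] [630.841   86.0871 130.    ]
yaw 81.29762948556639
[-9.0355  0.6099  0.    ] [-10.1715   0.7037   0.    ] [0.9638 5.8496 0.    ]
```

View pics/t2.png

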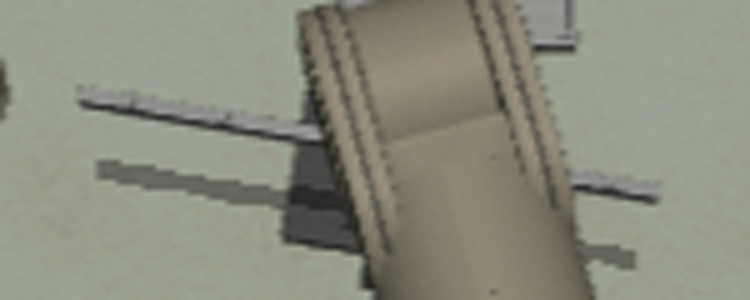

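```bash
python3 - <<'E'
from rig import ctrl
from h import *
plan(ctrl.get_obs(),(643.2,166,250),81)
E
```

```text
shift [0.1349 0.0636 0.0038] turn [-0.002   0.0005 -0.0025] mm 149.21025885959216 deg 0.1828812304940333
```

{"name": "move_arm", "arguments": {"rows": [[[0.03,0.02,0],[-0.001,0,0]],[[0.07,0.04,0],[-0.001,0,0]],[[0.11,0.055,0],[-0.001,0,0]],[[0.135,0.0635,0.004],[-0.001,0,-0.001]],[[0.135,0.0635,0.004],[-0.001,0,-0.001]],[[0.135,0.0635,0.004],[-0.001,0,-0.001]],[[0.135,0.0635,0.004],[-0.001,0,-0.001]]]}}

```text
time_s: 5.65
eef_pos: [643.8, 164.7, 251.6]
ee_rot: [[0.16, 0.987, 0.001], [0.987, -0.16, -0.001], [-0.001, 0.002, -1.0]]
wrist_force: [-0.2, -0.4, -0.7]
grip_width: 0.155
```

```bash
python3 - <<'E'
from rig import ctrl
from h import *
o=ctrl.get_obs();print(o["eef_pos"],o["ee_rot"])
plan(o,(643.2,166,178),81)
E
python3 look.py wrist w4 0 0 512 384 1.5
```

```text
[643.839  164.6833 251.5806] [[ 0.1604  0.9871  0.0015]
 [ 0.9871 -0.1604 -0.0012]
 [-0.001   0.0017 -1.    ]]
shift [ 0.0013 -0.001   0.0736] turn [ 0.0017  0.001  -0.004 ] mm 73.59510962417824 deg 0.25261979978055316
5.7 [643.8219 165.0036 251.6433] [ 0.3519 -0.3528 -1.8158] 0.15595985887490788
[[ 0.1601  0.9871  0.0016]
 [ 0.9871 -0.1601 -0.001 ]
 [-0.0007  0.0017 -1.    ]]
```

View pics/w4.png

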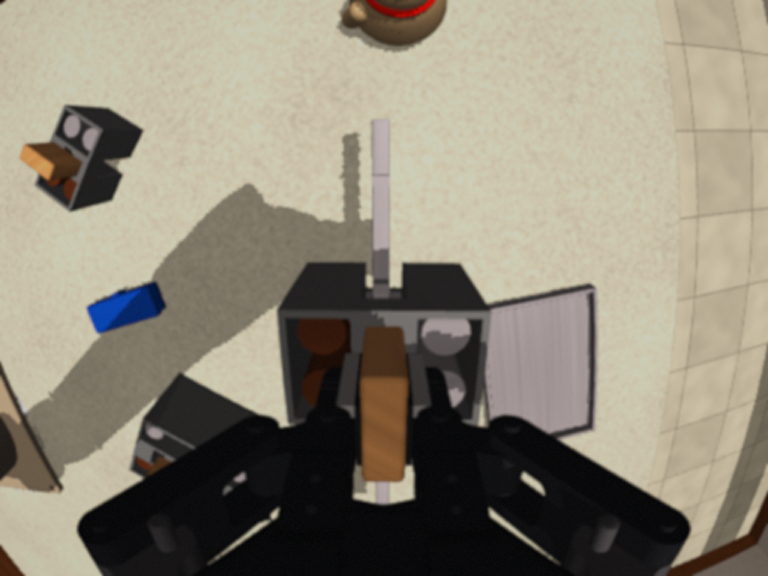

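The bar runs parallel, seen through the slot. Its centre is at u≈381 against a fin centre of 384. The bar end is at v≈119 and the outer stud at v≈175.

```bash
python3 - <<'E'
from h import *; import pickle
c=pickle.load(open("pics/w4.pkl","rb"))
i=cv2.imread("pics/w4_raw.png"); cv2.imwrite("pics/w4c.png",cv2.resize(i[70:220,225:285],None,fx=4,fy=4,interpolation=cv2.INTER_CUBIC))
E
```

```text
(no output)
```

View pics/w4c.png

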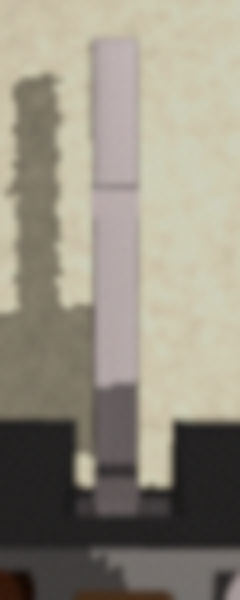

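```bash
python3 - <<'E'
from h import *; import pickle
c=pickle.load(open("pics/w4.pkl","rb"))
g=lambda u,v,z:atz(c,225+u/4,70+v/4,z,True)
print("end",g(116,38,130),"outer line",g(116,186,130),g(116,186,140),"inner base",g(117,468,130), "row515 z140",g(117,513,140))
n=np.array([.158,.9874]);e=g(116,38,130)[:2]
print("inner from end",e-97*n,"from base",g(117,468,130)[:2]-3*n)
E
```

```text
end [658.4876 260.4514 130.    ] outer line [653.359  228.8834 130.    ] [653.4871 229.4455 140.    ] inner base [643.4263 166.5615 130.    ] row515 z140 [642.2799 159.3709 140.    ]
inner from end [643.1616 164.6736] from base [642.9523 163.5993]
```

{"name": "move_arm", "arguments": {"rows": [[[0.0004,-0.0008,0.03],[0.001,0.001,-0.002]],[[0.0004,-0.0008,0.06],[0.001,0.001,-0.002]],[[0.0004,-0.0008,0.078],[0.001,0.001,-0.002]],[[0.0004,-0.0008,0.078],[0.001,0.001,-0.002]],[[0.0004,-0.0008,0.078],[0.001,0.001,-0.002]]]}}

```text
time_s: 6.32
eef_pos: [643.7, 167.2, 174.7]
ee_rot: [[0.157, 0.988, 0.002], [0.988, -0.157, 0.001], [0.002, 0.002, -1.0]]
wrist_force: [-0.3, 0.8, -1.6]
grip_width: 0.159
```

```bash
python3 look.py wrist w5 100 60 400 260 2.6;python3 look.py scene s5 190 110 350 260 4
```

```text
6.375 [643.7154 167.3181 174.8133] [ 0.9331 -0.4142 -1.8445] 0.15696240191975297
[[ 0.1565  0.9877  0.0021]
 [ 0.9877 -0.1565  0.0015]
 [ 0.0018  0.0019 -1.    ]]
6.425 [643.6843 167.3077 174.7367] [ 0.2629  0.9315 -0.6172] 0.1538070796348524
[[ 0.1564  0.9877  0.0021]
 [ 0.9877 -0.1564  0.0015]
 [ 0.0018  0.0019 -1.    ]]
```

View pics/w5.png

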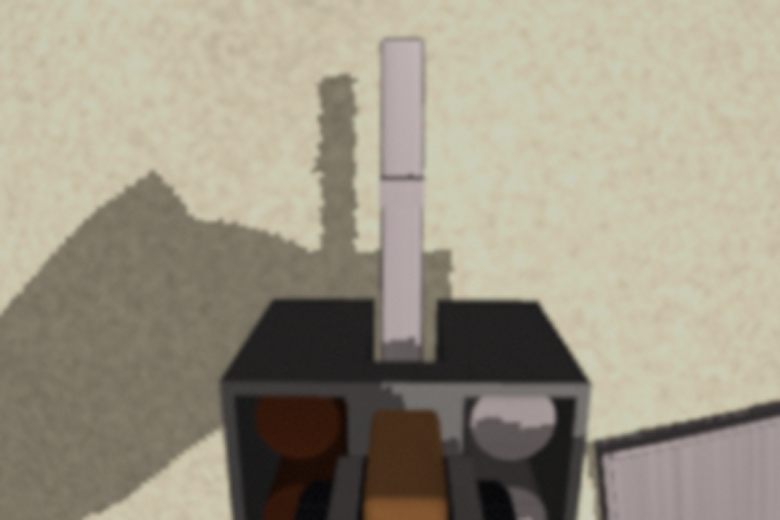

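View pics/s5.png

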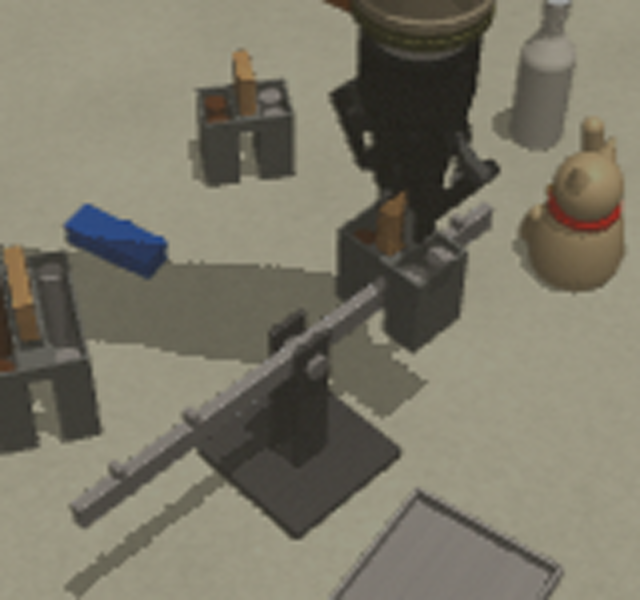

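Slot straddles the bar: bar centre at u≈402 against a fin centre of 404 in the crop. The bar end is at row 38 and the outer stud line at row 177.

```bash
python3 - <<'E'
from h import *; import pickle
c=pickle.load(open("pics/w5.pkl","rb"))
g=lambda u,v,z:atz(c,100+u/2.6,60+v/2.6,z,True)
n=np.array([.158,.9874])
e=g(402,39,130);s=g(402,177,140);sb=g(402,177,130)
print(e,s,sb,"inner:",e[:2]-97*n,"from outer top-left edge",s[:2]-65*n,sb[:2]-65*n,"line len",np.linalg.norm(e-sb))
# caddy near rim edge z=TCP-84+70
print("rim",g(404,381,174.8-14),"-25:",g(404,381,174.8-14)[:2]-25*n)
E
```

```text
[658.2368 260.64   130.    ] [653.3612 229.747  140.    ] [653.1979 228.8209 130.    ] inner: [642.9108 164.8622] from outer top-left edge [643.0912 165.566 ] [642.9279 164.6399] line len 32.21560944362396
rim [647.5657 190.4009 160.8   ] -25: [643.6157 165.7159]
```

{"name": "move_arm", "arguments": {"rows": [[[-0.001,-0.0004,0],[0,0,0]],[[-0.001,-0.0004,0.005],[0,0,0]],[[-0.001,-0.0004,0.01],[0,0,0]],[[-0.001,-0.0004,0.015],[0,0,0]],[[-0.001,-0.0004,0.019],[0,0,0]],[[-0.001,-0.0004,0.022],[0,0,0]],[[-0.001,-0.0004,0.022],[0,0,0]],[[-0.001,-0.0004,0.022],[0,0,0]]]}}

```text
time_s: 7.42
eef_pos: [642.6, 166.5, 151.6]
ee_rot: [[0.156, 0.988, 0.001], [0.988, -0.156, 0.001], [0.001, 0.0, -1.0]]
wrist_force: [0.6, 1.7, 1.1]
grip_width: 0.154
```

```bash
python3 look.py wrist w6 100 60 400 260 2.6;python3 look.py scene s6 190 110 350 260 4
```

```text
7.475 [642.5902 166.4716 151.546 ] [0.0404 2.5746 1.3006] 0.15748810160474289
[[ 0.1561  0.9877  0.0005]
 [ 0.9877 -0.1561  0.0013]
 [ 0.0014  0.0003 -1.    ]]
7.525 [642.6131 166.3842 151.5149] [-0.2834  2.6519  2.1174] 0.15220474246620422
[[ 0.1562  0.9877  0.0005]
 [ 0.9877 -0.1562  0.0012]
 [ 0.0013  0.0003 -1.    ]]
```

View pics/s6.png

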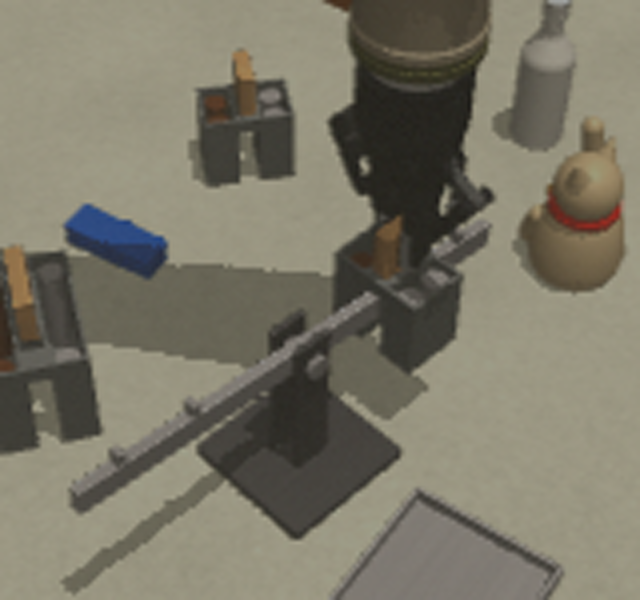

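The bar's right end rose about 3 px, which is 0.07 rad or about 7 mm at the seat. That matches the TCP height for a seated caddy, because riding on the stud would give about 0.17 rad. Releasing.

{"name": "move_arm", "arguments": {"rows": [[[0,0,0],[0,0,0]],[[0,0,0],[0,0,0]],[[0,0,0],[0,0,0]],[[0,0,0],[0,0,0]],[[0,0,-0.01],[0,0,0]],[[0,0,-0.05],[0,0,0]],[[0,0,-0.1],[0,0,0]],[[0,0,-0.12],[0,0,0]]], "claw": 0.05}}

```text
time_s: 8.52
eef_pos: [643.3, 166.7, 275.5]
ee_rot: [[0.156, 0.988, 0.005], [0.988, -0.156, 0.002], [0.003, 0.004, -1.0]]
wrist_force: [-0.7, 1.1, -0.6]
grip_width: 0.584
```

```bash
python3 look.py wrist w7 0 0 512 384 1.5;python3 look.py scene s7 190 110 350 260 4
```

```text
8.575 [643.5688 166.771  276.7453] [-1.0532  0.1148  2.397 ] 0.5829931886603652
[[ 0.1564  0.9877  0.006 ]
 [ 0.9877 -0.1564  0.0026]
 [ 0.0035  0.0055 -1.    ]]
8.625 [643.2847 166.6329 274.286 ] [-0.4989 -0.566  -0.3622] 0.5900881947728478
[[ 0.1563  0.9877  0.0043]
 [ 0.9877 -0.1563  0.002 ]
 [ 0.0027  0.0039 -1.    ]]
```

View pics/s7.png

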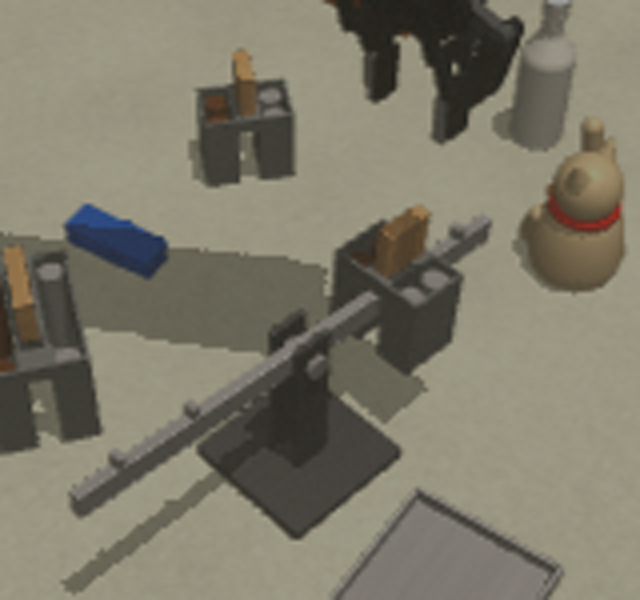

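View pics/w7.png

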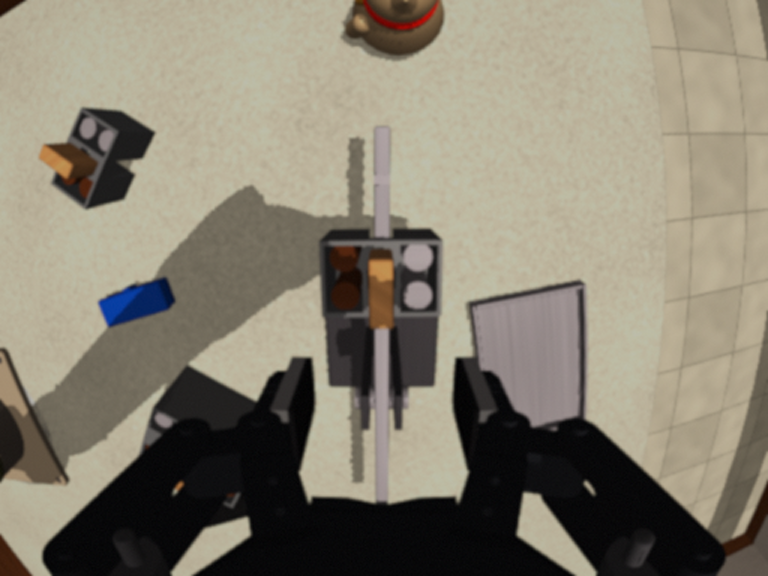

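The first caddy is seated and the bar is tilted by about 0.065 rad. Now the wide caddy.

```bash
python3 - <<'E'
from rig import ctrl
from h import *
plan(ctrl.get_obs(),(430,-3,260),141.4)
E
```

```text
shift [-0.2009 -0.1842  0.013 ] turn [ 0.005  -0.0003 -1.054 ] mm 272.89154869970724 deg 60.392874654027636
```

{"name": "move_arm", "arguments": {"rows": [[[-0.03,-0.03,0],[0,0,-0.15]],[[-0.07,-0.06,0],[0,0,-0.33]],[[-0.11,-0.1,0],[0.002,0,-0.51]],[[-0.14,-0.13,0],[0.003,0,-0.69]],[[-0.17,-0.155,0.006],[0.005,0,-0.87]],[[-0.19,-0.175,0.013],[0.005,0,-1.0]],[[-0.201,-0.184,0.013],[0.005,0,-1.054]],[[-0.201,-0.184,0.013],[0.005,0,-1.054]],[[-0.201,-0.184,0.013],[0.005,0,-1.054]]], "claw": 0.08}}

```text
time_s: 9.75
eef_pos: [429.6, -3.3, 257.7]
ee_rot: [[-0.781, 0.625, -0.005], [0.625, 0.781, -0.0], [0.003, -0.003, -1.0]]
wrist_force: [0.5, 0.5, 0.5]
grip_width: 0.93
```

```bash
python3 look.py wrist w8 0 0 512 384 1.5
```

```text
9.8 [429.6506  -3.107  257.7853] [ 0.7492 -0.0323 -0.2243] 0.9395578370888561
[[-0.7813  0.6241 -0.0047]
 [ 0.6241  0.7813 -0.0002]
 [ 0.0035 -0.0031 -1.    ]]
```

View pics/w8.png

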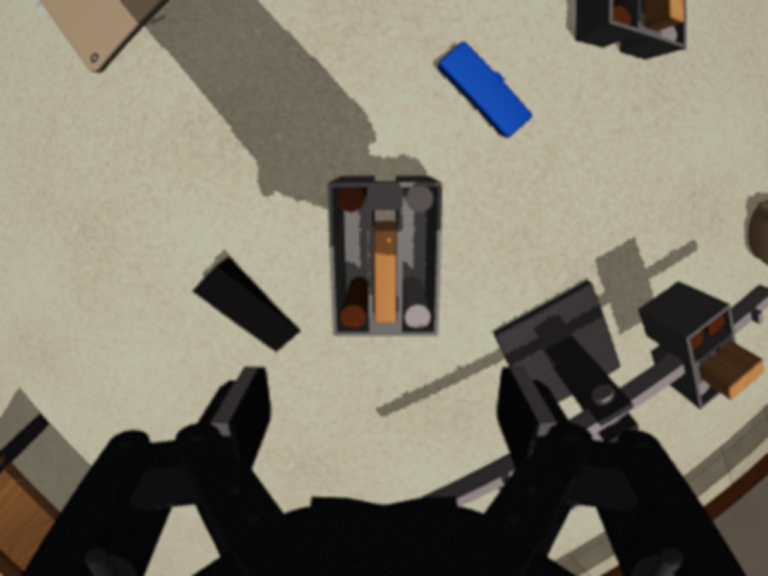

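The wide caddy is well aligned. Rim corners (1.5x) are (330,183), (440,181), (438,333) and (333,334). The fin's far end is at v≈322.

```bash
python3 - <<'E'
from h import *; import pickle
from rig import ctrl
c=pickle.load(open("pics/w8.pkl","rb"))
i=cv2.imread("pics/w8_raw.png"); cv2.imwrite("pics/w8c.png",cv2.resize(i[110:235,205:310],None,fx=4.8,fy=4.8,interpolation=cv2.INTER_CUBIC))
P=np.array([atz(c,u/1.5,v/1.5,90,True) for u,v in ((330,183),(440,181),(438,333),(333,334))])
print(P,P.mean(0),[np.linalg.norm(P[i]-P[(i+1)%4]) for i in range(4)])
d=P[0]-P[3]+P[1]-P[2]; print("yaw",np.degrees(np.arctan2(d[1],d[0])))
F=np.array([atz(c,u/1.5,v/1.5,130,True) for u,v in ((375,323),(396,322),(385,241))]);print("fin",F)
E
```

```text
[[362.0736   4.2529  90.    ]
 [407.5074  63.4143  90.    ]
 [495.6702  -4.2264  90.    ]
 [447.6925 -65.7382  90.    ]] [428.2359  -0.5744  90.    ] [np.float64(74.59421346140512), np.float64(111.12128433153677), np.float64(78.0099387144754), np.float64(110.58630976105428)]
yaw 141.62145034292917
fin [[448.1559 -24.8101 130.    ]
 [455.9397 -13.9411 130.    ]
 [410.7009  13.1825 130.    ]]
```

View pics/w8c.png

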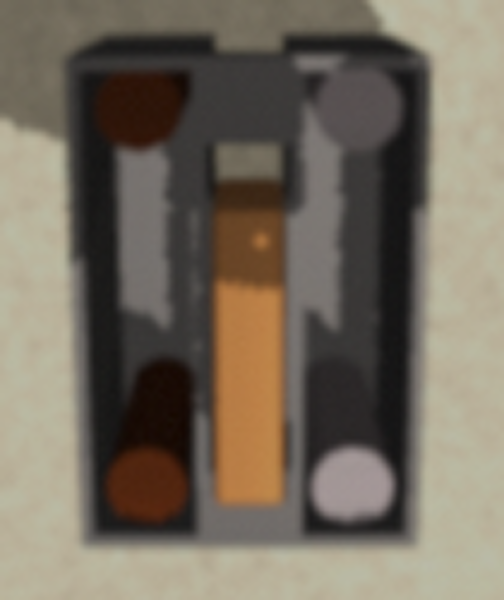

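```bash
python3 - <<'E'
from h import *; import pickle
from rig import ctrl
c=pickle.load(open("pics/w8.pkl","rb"))
g=lambda u,v,z:atz(c,205+u/4.8,110+v/4.8,z,True)
a=g(250,208,130);b=g(250,504,130);print(a,b,(a+b)/2,np.linalg.norm(a-b),np.degrees(np.arctan2(*(a-b)[1::-1])))
P=np.array([g(u,v,90) for u,v in ((70,62),(428,58),(413,541),(86,541))]);print(P.mean(0),[np.linalg.norm(P[i]-P[(i+1)%4]) for i in range(4)])
plan(ctrl.get_obs(),(429.3,-0.4,105),141.6)
E
```

```text
[405.6751  17.6691 130.    ] [452.0957 -19.3086 130.    ] [428.8854  -0.8198 130.    ] 59.34830293074155 141.45981420425113
[428.9415  -1.0013  90.    ] [np.float64(75.91511843207577), np.float64(110.51372021226807), np.float64(75.93576921811074), np.float64(109.68418993984189)]
shift [0.0014 0.0024 0.1528] turn [-0.0031 -0.0035 -0.0038] mm 152.80969357595254 deg 0.34517697856280083
```

{"name": "move_arm", "arguments": {"rows": [[[0.002,0.0013,0.05],[-0.003,-0.003,-0.004]],[[0.002,0.0013,0.1],[-0.003,-0.003,-0.004]],[[0.002,0.0013,0.13],[-0.003,-0.003,-0.004]],[[0.002,0.0013,0.152],[-0.003,-0.003,-0.004]],[[0.002,0.0013,0.152],[-0.003,-0.003,-0.004]]], "claw": 0.085}}

```text
time_s: 10.42
eef_pos: [427.2, -0.7, 104.8]
ee_rot: [[-0.784, 0.62, -0.003], [0.62, 0.784, 0.001], [0.003, -0.001, -1.0]]
wrist_force: [-0.5, -0.2, 0.5]
grip_width: 0.999
```

{"name": "move_arm", "arguments": {"rows": [[[0,0,0],[0,0,0]],[[0,0,0],[0,0,0]],[[0,0,0],[0,0,0]],[[0,0,0],[0,0,0]],[[0,0,0],[0,0,0]],[[0,0,0],[0,0,0]]], "claw": 0, "squeeze": 70}}

```text
time_s: 11.18
eef_pos: [428.5, -1.4, 106.6]
ee_rot: [[-0.784, 0.621, 0.001], [0.621, 0.784, -0.0], [-0.001, 0.0, -1.0]]
wrist_force: [0.7, 1.5, 5.7]
grip_width: 0.15
```

```bash
python3 look.py wrist w9 0 0 512 384 1.5
```

```text
11.225 [428.4681  -1.4537 106.5855] [0.456  1.0717 6.0399] 0.15506224239257058
[[-0.784   0.6208  0.001 ]
 [ 0.6208  0.784  -0.0004]
 [-0.001   0.0003 -1.    ]]
```

View pics/w9.png

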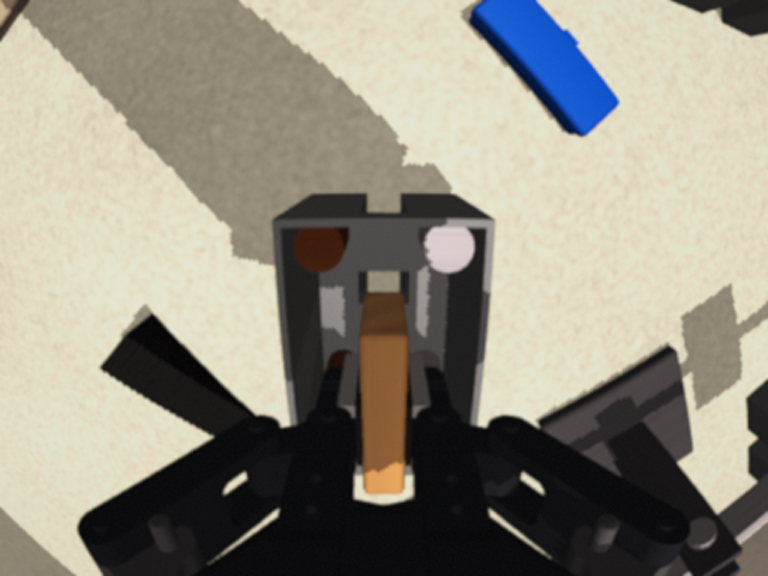

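Gripped: opening 13.2 mm, fin top v≈335–493.

```bash
python3 - <<'E'
from h import *; import pickle
from rig import ctrl
c=pickle.load(open("pics/w9.pkl","rb"))
o=ctrl.get_obs();R=np.array(o["ee_rot"]);p=np.array(o["eef_pos"])
a=atz(c,385/1.5,335/1.5,130,True);b=atz(c,385/1.5,493/1.5,130,True)
print(np.linalg.norm(a-b),"tool offset",R.T@((a+b)/2-p))
for u in (272,494): print("rim",R.T@(atz(c,u/1.5,219/1.5,90,True)-p))
plan(o,(428.5,-1.4,300),141.6)
# second after lift
o=dict(o);o["eef_pos"]=[428.5,-1.4,300]
plan(o,(587,-185,300),81,-0.065)
E
```

```text
58.98540276142384 tool offset [  0.3098   1.0893 -23.4145]
rim [ 55.8303 -38.4201  16.5184]
rim [55.8704 39.2213 16.542 ]
shift [-0.0002  0.0001 -0.1934] turn [0.0003 0.001  0.0005] mm 193.41454469722456 deg 0.06568061434245999
shift [-0.2382 -0.0456  0.0002] turn [ 0.0352 -0.0581  1.0577] mm 242.5514584577879 deg 60.72876968033564
```

{"name": "move_arm", "arguments": {"rows": [[[0,0,-0.03],[0,0,0]],[[0,0,-0.08],[0,0,0]],[[0,0,-0.13],[0,0,0]],[[0,0,-0.18],[0,0,0]],[[0,0,-0.193],[0,0,0]],[[0,0,-0.193],[0,0,0]]]}}

```text
time_s: 11.98
eef_pos: [427.8, -1.6, 298.5]
ee_rot: [[-0.784, 0.621, -0.0], [0.621, 0.784, -0.001], [-0.0, -0.001, -1.0]]
wrist_force: [0.3, -0.0, -3.3]
grip_width: 0.152
```

{"name": "move_arm", "arguments": {"rows": [[[-0.03,-0.005,0],[0,0,0.14]],[[-0.07,-0.013,0],[0,0,0.3]],[[-0.11,-0.02,0],[0,0,0.46]],[[-0.15,-0.028,0],[0,0,0.62]],[[-0.185,-0.035,0],[0,0,0.78]],[[-0.21,-0.04,0],[0,0,0.92]],[[-0.23,-0.044,0],[0,0,1.02]],[[-0.238,-0.0456,0],[0,0,1.057]],[[-0.238,-0.0456,0],[0,0,1.057]],[[-0.238,-0.0456,0],[0,0,1.057]]]}}

```text
time_s: 13.22
eef_pos: [585.9, -184.0, 298.8]
ee_rot: [[0.153, 0.988, -0.001], [0.988, -0.153, 0.0], [-0.0, -0.001, -1.0]]
wrist_force: [0.1, 0.1, -2.6]
grip_width: 0.151
```

```bash
python3 look.py wrist w10 0 0 512 384 1.5; python3 look.py scene s10 190 110 350 260 4
```

```text
13.275 [ 585.9388 -184.1985  299.1512] [ 0.0354 -1.0692 -2.8311] 0.14878938341652237
[[ 0.1533  0.9882 -0.0002]
 [ 0.9882 -0.1533 -0.0004]
 [-0.0004 -0.0001 -1.    ]]
13.325 [ 585.9953 -184.319   299.317 ] [-0.4617 -0.4706 -2.9572] 0.15247799156383054
[[ 0.1537  0.9881  0.0001]
 [ 0.9881 -0.1537 -0.0005]
 [-0.0005  0.0001 -1.    ]]
```

View pics/w10.png

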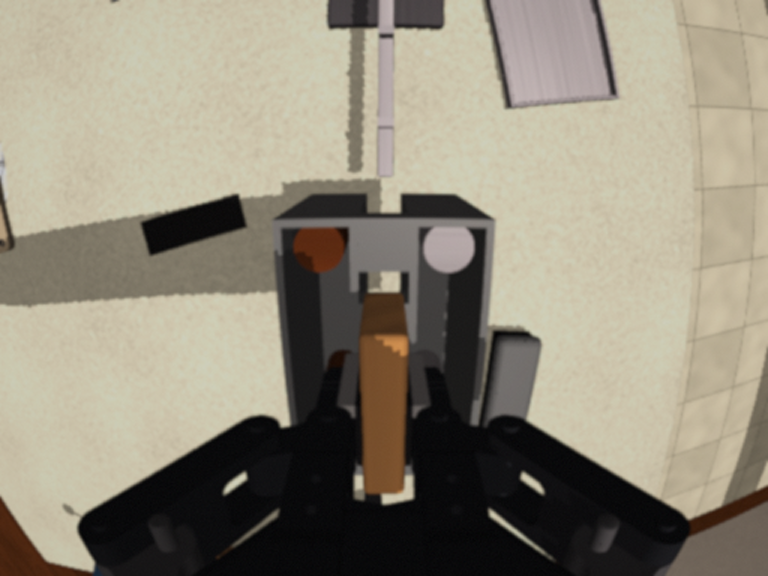

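View pics/s10.png

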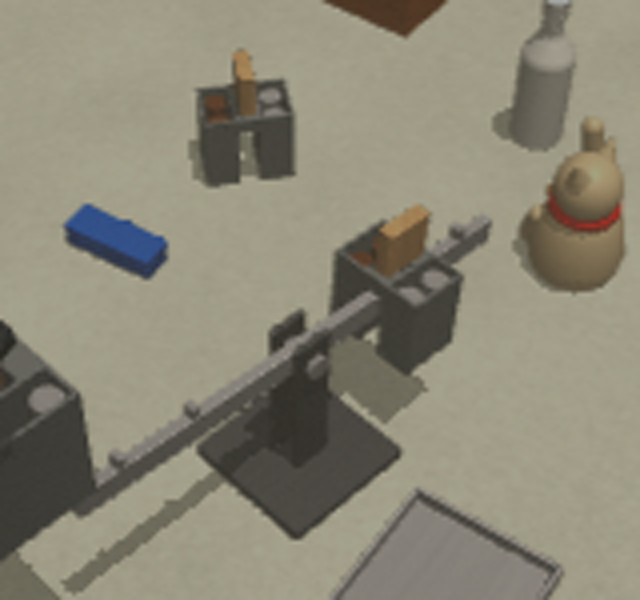

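```bash
python3 - <<'E'
from h import *
i=cv2.imread("pics/w10_raw.png"); cv2.imwrite("pics/w10c.png",cv2.resize(i[0:130,215:305],None,fx=4.6,fy=4.6,interpolation=cv2.INTER_CUBIC))
i=cv2.imread("pics/s10_raw.png"); cv2.imwrite("pics/s10c.png",cv2.resize(i[150:250,200:330],None,fx=6,fy=6,interpolation=cv2.INTER_CUBIC))
E
```

```text
(no output)
```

View pics/w10c.png

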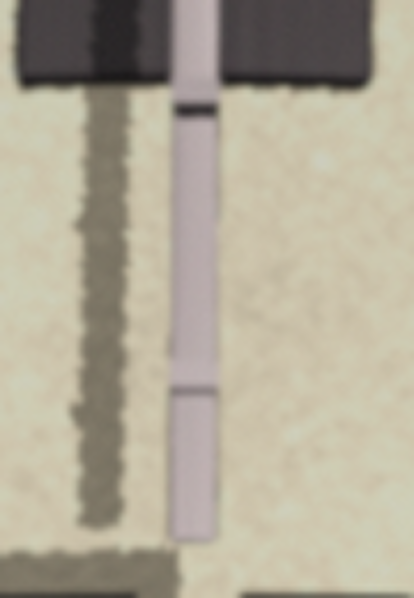

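View pics/s10c.png

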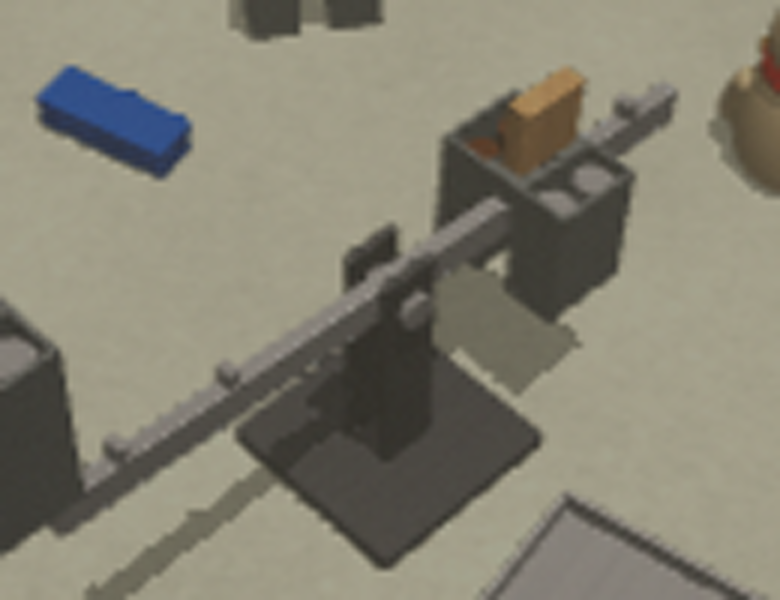

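```bash
cat > fit.py <<'E'
from h import *; import pickle
def bp(p,s,h,x=0):  # s along bar from pivot (left +), h above pivot axis(119)
    px,py,yaw,t=p; n=np.array([np.cos(yaw),np.sin(yaw),0]);z=np.array([0,0,1.]); ex=np.array([np.sin(yaw),-np.cos(yaw),0])
    nn=np.cos(t)*n+np.sin(t)*z; zz=-np.sin(t)*n+np.cos(t)*z
    return np.array([px,py,119])+s*nn+h*zz+x*ex
def fit(obs,p0=(627.5,68,np.radians(81),-.06)):
    def r(p): return np.concatenate([w*(proj(c,bp(p,s,h),f)[0]-uv) for c,f,s,h,uv,w in obs])
    q=least_squares(r,p0,loss="soft_l1"); return q.x,r(q.x)
E
python3 - <<'E'
from fit import *
w=pickle.load(open("pics/w10.pkl","rb"));s=pickle.load(open("pics/s10.pkl","rb"))
W=lambda u,v:np.array([215+u/4.6,v/4.6]); S=lambda u,v:np.array([200+u/6,150+v/6])
ow=[(w,True,-195,11,W(194,540),1),(w,True,-163,11,W(194,391),1),(w,True,-101,11,W(195.5,115),1),(w,True,-101,21,W(195.5,103),1)]
os_=[(s,False,-98,21,S(229,366),1),(s,False,-160,21,S(118,440),1),(s,False,160,21,S(627,100),1)]
for o in (ow,os_,ow+os_):
    p,r=fit(o);print(p,"deg",np.degrees(p[2]),"\n",r);print(bp(p,-129,11))
E
```

```text
[627.3216  68.8362   1.4142  -0.0529] deg 81.02983482895567 
 [-0.0507 -0.0878  0.0769  0.0739 -0.0428  0.1927  0.0157 -0.1715]
[607.3267 -57.8337 136.8026]
[628.107   67.1947   1.414   -0.0716] deg 81.01678069569259 
 [ 0.0775 -0.0672 -0.0668  0.0553 -0.0096  0.0085]
[608.1389 -59.1185 139.2055]
[627.5508  68.3534   1.4122  -0.0646] deg 80.91243517726622 
 [-0.1394  0.2292  0.0545  0.18    0.0616  0.1371  0.1256 -0.3525  0.1088
 -0.2879 -0.0302 -0.1075  0.1373 -0.5081]
[607.3309 -58.0596 138.311 ]
```

```bash
python3 - <<'E'
from rig import ctrl
from h import *
o=ctrl.get_obs()
plan(o,(607.8,-55.5,290),81,-0.065)
plan(o,(607.6,-56.2,187),81,-0.065)
E
```

```text
shift [0.1306 0.0017 0.0093] turn [ 0.0002 -0.0645  0.0028] mm 130.9831211916505 deg 3.699779619587936
shift [0.13   0.0016 0.1123] turn [ 0.0002 -0.0645  0.0028] mm 171.74500868468306 deg 3.699779619587936
```

{"name": "move_arm", "arguments": {"rows": [[[0.03,0,0],[0,-0.02,0.001]],[[0.08,0.001,0],[0,-0.04,0.002]],[[0.12,0.0017,0],[0,-0.064,0.003]],[[0.13,0.0017,0.009],[0,-0.064,0.003]],[[0.13,0.0017,0.009],[0,-0.064,0.003]],[[0.13,0.0017,0.009],[0,-0.064,0.003]]]}}

```text
time_s: 14.08
eef_pos: [608.0, -58.8, 290.2]
ee_rot: [[0.16, 0.987, -0.01], [0.985, -0.16, -0.064], [-0.065, 0.0, -0.998]]
wrist_force: [0.3, 0.2, -3.0]
grip_width: 0.154
```

```bash
python3 look.py wrist w11 0 0 512 384 1.5; python3 - <<'E'
from rig import ctrl
from h import *
o=ctrl.get_obs()
plan(o,(607.6,-56.2,190),81,-0.065)
E
```

```text
14.125 [608.0319 -58.7877 290.2966] [ 0.5452  0.5967 -3.2356] 0.15291719902468803
[[ 0.1605  0.987  -0.0101]
 [ 0.9849 -0.1608 -0.0641]
 [-0.0649  0.0003 -0.9979]]
shift [ 0.009  -0.0009  0.0999] turn [ 0.     -0.0001 -0.0044] mm 100.33092029464352 deg 0.25223456059561816
```

View pics/w11.png

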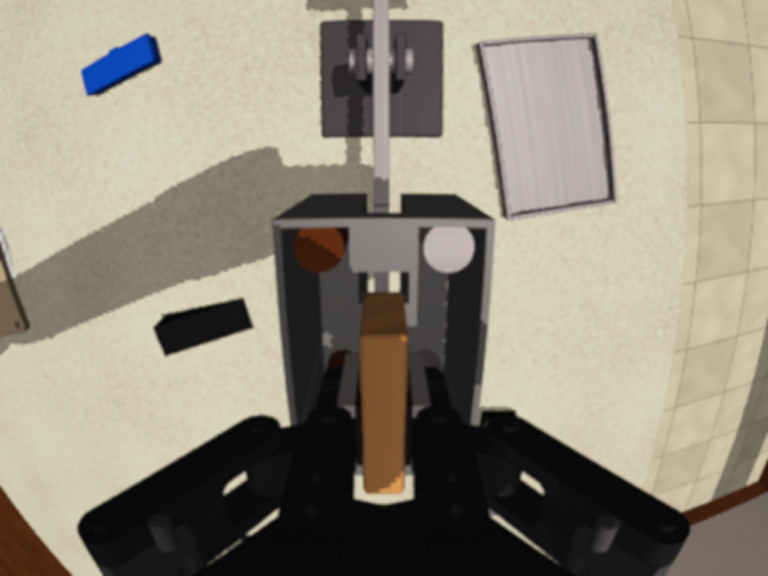

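{"name": "move_arm", "arguments": {"rows": [[[0.004,-0.0009,0.03],[0,0,-0.004]],[[0.006,-0.0009,0.06],[0,0,-0.004]],[[0.009,-0.0009,0.09],[0,0,-0.004]],[[0.009,-0.0009,0.1],[0,0,-0.004]],[[0.009,-0.0009,0.1],[0,0,-0.004]],[[0.009,-0.0009,0.1],[0,0,-0.004]]]}}

```text
time_s: 14.88
eef_pos: [608.4, -54.4, 191.2]
ee_rot: [[0.155, 0.988, -0.008], [0.986, -0.155, -0.064], [-0.064, 0.002, -0.998]]
wrist_force: [-0.3, 0.5, -2.6]
grip_width: 0.151
```

```bash
python3 look.py wrist w12 215 0 305 170 3.5; python3 look.py scene s12 180 130 330 250 5
```

```text
14.925 [608.3539 -54.3416 191.198 ] [-0.3861  0.5677 -3.2452] 0.1546936131096986
[[ 0.1545  0.988  -0.008 ]
 [ 0.9859 -0.1547 -0.0637]
 [-0.0642  0.002  -0.9979]]
14.975 [608.24   -54.2431 191.0192] [ 0.5486  0.5748 -3.4922] 0.15013611104627453
[[ 0.1543  0.988  -0.0083]
 [ 0.9859 -0.1546 -0.0637]
 [-0.0642  0.0017 -0.9979]]
```

View pics/w12.png

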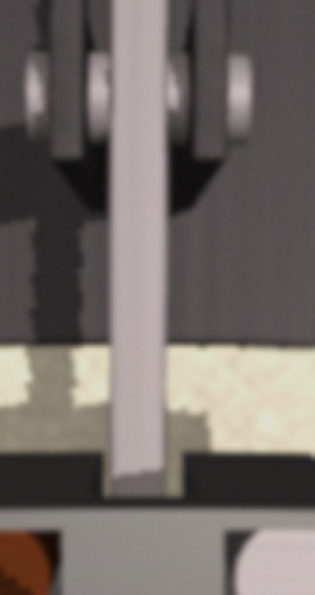

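View pics/s12.png

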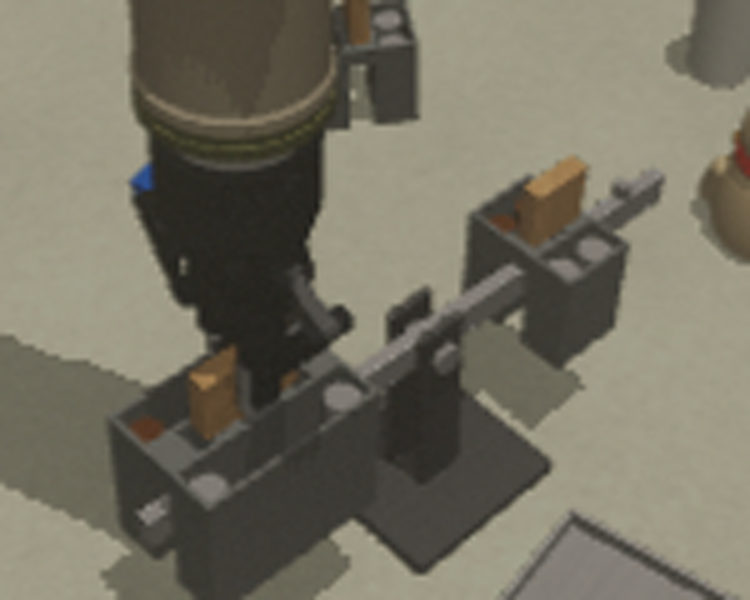

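```bash
python3 - <<'E'
from h import *; import pickle
from rig import ctrl
c=pickle.load(open("pics/w12.pkl","rb"))
g=lambda u,v,z:atz(c,215+u/3.5,v/3.5,z,True)
o=ctrl.get_obs();R=np.array(o["ee_rot"]);p=np.array(o["eef_pos"])
print("pivot outer pins",g(34,97,121),g(240,97,121),"inner",g(100,97,121),g(174,97,121))
# rim edge: rim top is at fin point -22 => tool z = TCP: 5.4-22 => z_tool=+16.6
z=p[2]-16.6-0.064*56
P=g(140,507,z); print("rim tool",R.T@(P-p))
print("bar", g(138,330,119+11-0.065*-80)," caddy slot",g(143,480,150))
plan(o,(607.6,-56.2,172),81,-0.065)
E
```

```text
pivot outer pins [608.146   71.4268 121.    ] [645.9905  65.4583 121.    ] inner [620.2459  69.2063 121.    ] [633.8043  67.0681 121.    ]
rim tool [56.0038  0.1668 16.6245]
bar [620.3411  24.0694 135.2   ]  caddy slot [617.4121  -0.1359 150.    ]
shift [-0.0008 -0.0004  0.0191] turn [ 0.0018 -0.0008  0.0018] mm 19.13032306702973 deg 0.15241003862860752
```

```bash
python3 - <<'E'
from rig import ctrl
from h import *
o=ctrl.get_obs()
plan(o,(607.4,-56.2,186),81,-0.065)
E
```

```text
shift [-0.0017 -0.0005  0.0051] turn [ 0.0018 -0.0008  0.0018] mm 5.452301174986002 deg 0.15241003862860752
```

{"name": "move_arm", "arguments": {"rows": [[[-0.0017,-0.0006,0.003],[0.002,0,0.002]],[[-0.0017,-0.0006,0.005],[0.002,0,0.002]],[[-0.0017,-0.0006,0.005],[0.002,0,0.002]]]}}

```text
time_s: 15.35
eef_pos: [606.6, -56.2, 184.6]
ee_rot: [[0.156, 0.988, -0.012], [0.986, -0.157, -0.063], [-0.064, -0.002, -0.998]]
wrist_force: [-0.0, -0.9, -2.6]
grip_width: 0.15
```

```bash
python3 - <<'E'
from rig import ctrl
from h import *
o=ctrl.get_obs();print(np.array(o["eef_pos"]))
plan(o,(607.4,-56.2,186),81,-0.065)
plan(o,(607.4,-56.2,168),81,-0.065)
# arc poses seated: TCP in bar frame: s=-129 , h=11+30.6
from fit import bp
for t in (-.065,-.03,0,.03,.06,.085,.1):
    P=bp((627.5,68.2,np.radians(81),t),-129,41.6); print(t,P); plan(o,P,81,t)
E
```

```text
[606.6067 -56.1665 184.6184]
shift [ 0.      0.0008 -0.0014] turn [-0.0024 -0.0006  0.    ] mm 1.5934963270805838 deg 0.141957154861587
shift [0.0012 0.0008 0.0166] turn [-0.0024 -0.0006  0.    ] mm 16.637399303689534 deg 0.141957154861587
-0.065 [607.7853 -56.2739 168.8912]
shift [0.0011 0.0012 0.0157] turn [-0.0024 -0.0006  0.    ] mm 15.771659475858822 deg 0.141957154861587
-0.03 [607.5242 -57.922  164.4507]
shift [-0.0003  0.0012  0.0202] turn [-0.0024  0.0344  0.    ] mm 20.26478807302015 deg 1.977310952245112
0 [607.32   -59.2118 160.6   ]
shift [-0.0013  0.0012  0.0242] turn [-0.0024  0.0644 -0.    ] mm 24.221237663705526 deg 3.6939378098750875
0.03 [607.1338 -60.3869 156.7119]
shift [-0.0023  0.0012  0.0281] turn [-0.0024  0.0944 -0.0001] mm 28.22883815407474 deg 5.411990673740569
0.06 [606.966  -61.4463 152.7898]
shift [-0.0031  0.0013  0.0321] turn [-0.0024  0.1244 -0.0001] mm 32.2656058284906 deg 7.130438845456462
0.085 [606.8403 -62.2401 149.498 ]
shift [-0.0037  0.0013  0.0354] turn [-0.0024  0.1494 -0.0001] mm 35.642501730816875 deg 8.562609253896659
0.1 [606.7711 -62.6772 147.5137]
shift [-0.004   0.0013  0.0374] turn [-0.0024  0.1644 -0.0002] mm 37.67202465693001 deg 9.42194414932399
```

Descend straight to the seated height with the tilt unchanged.

{"name": "move_arm", "arguments": {"rows": [[[0,0.001,0],[-0.002,0,0]],[[0.0005,0.001,0.006],[-0.002,0,0]],[[0.0008,0.001,0.012],[-0.002,0,0]],[[0.001,0.001,0.017],[-0.002,0.005,0]],[[0.0008,0.001,0.0185],[-0.002,0.015,0]],[[0.0008,0.001,0.0185],[-0.002,0.015,0]]]}}

```text
time_s: 16.1
eef_pos: [607.6, -56.9, 166.3]
ee_rot: [[0.157, 0.988, -0.008], [0.986, -0.157, -0.048], [-0.049, -0.0, -0.999]]
wrist_force: [0.0, 0.3, -2.4]
grip_width: 0.156
```

```bash
python3 look.py wrist w13 215 0 305 170 3.5; python3 look.py scene s13 180 130 330 250 5;  python3 -c "
from rig import ctrl
print(ctrl.get_obs()['wrist_torque'])"
```

```text
16.15 [607.6494 -56.8259 166.4134] [-0.7437  0.0972 -2.2316] 0.15739869631744988
[[ 0.1565  0.9876 -0.0077]
 [ 0.9864 -0.1567 -0.0486]
 [-0.0492  0.     -0.9988]]
16.2 [607.7332 -56.7163 166.5445] [-0.7448 -0.7969 -2.2301] 0.1524343563090704
[[ 0.1563  0.9877 -0.0074]
 [ 0.9865 -0.1565 -0.0488]
 [-0.0493  0.0003 -0.9988]]
[0.04562543 0.07491099 0.03982471]
```

View pics/s13.png

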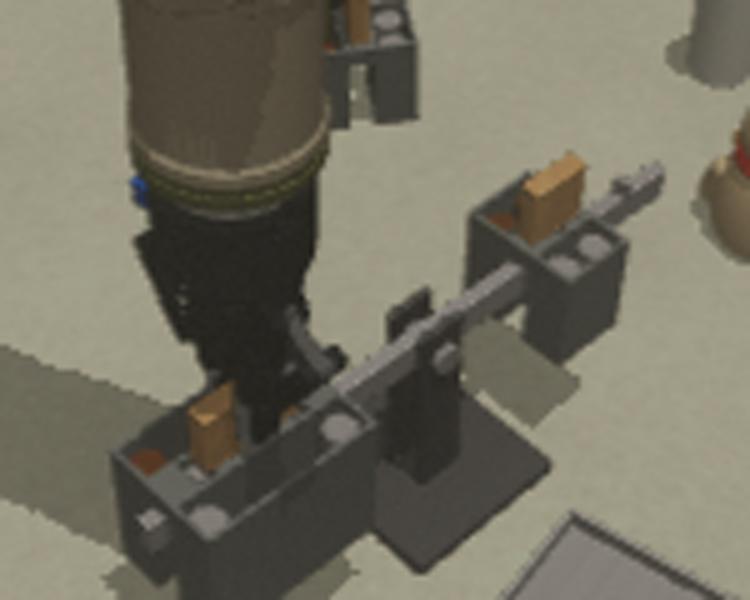

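The notches have engaged: the bar has tipped only about 0.018 rad, where riding on the studs would give about 0.1. Now I follow the bar down its arc.

```bash
python3 - <<'E'
from rig import ctrl
from h import *
from fit import bp
o=ctrl.get_obs()
for t in (-.03,0,.03,.06,.09,.1):
    P=bp((627.5,68.2,np.radians(81),t),-129,41.1); print(t,P); plan(o,P,81,t)
E
```

```text
-0.03 [607.5219 -57.9368 163.9509]
shift [-0.0011 -0.      0.0027] turn [ 0.0003  0.0193 -0.0001] mm 2.8741908788187827 deg 1.1080357744003269
0 [607.32   -59.2118 160.1   ]
shift [-0.0022 -0.      0.0066] turn [ 0.0003  0.0493 -0.0001] mm 6.923141550422152 deg 2.8268193244993483
0.03 [607.1362 -60.3721 156.2121]
shift [-0.0032 -0.      0.0105] turn [ 0.0003  0.0793 -0.0001] mm 10.976345259211874 deg 4.545670807513354
0.06 [606.9707 -61.4167 152.2907]
shift [-0.0041 -0.      0.0145] turn [ 0.0003  0.1093 -0.0001] mm 15.028189572663626 deg 6.264534305762914
0.09 [606.8238 -62.3447 148.3393]
shift [-0.0048 -0.      0.0185] turn [ 0.0003  0.1393 -0.0001] mm 19.077055488013553 deg 7.983402058442195
0.1 [606.7789 -62.6279 147.0162]
shift [-0.005  -0.      0.0198] turn [ 0.0003  0.1493 -0.0001] mm 20.425816701217855 deg 8.556358478272088
```

{"name": "move_arm", "arguments": {"rows": [[[-0.0011,0,0.003],[0,0.02,0]],[[-0.0022,0,0.007],[0,0.05,0]],[[-0.0032,0,0.011],[0,0.08,0]],[[-0.0041,0,0.015],[0,0.11,0]],[[-0.0048,0,0.019],[0,0.14,0]],[[-0.0049,0,0.0195],[0,0.145,0]],[[-0.0049,0,0.0195],[0,0.145,0]]]}}

```text
time_s: 17.08
eef_pos: [606.7, -63.3, 147.1]
ee_rot: [[0.156, 0.988, 0.015], [0.983, -0.157, 0.093], [0.095, 0.0, -0.996]]
wrist_force: [-0.1, -2.0, 2.6]
grip_width: 0.152
```

```bash
python3 look.py scene s14 180 130 330 250 5
```

```text
17.125 [606.6933 -63.2421 147.1665] [-0.0721 -1.3819  2.1381] 0.1500546120924843
[[ 0.1562  0.9876  0.0149]
 [ 0.9832 -0.1569  0.0931]
 [ 0.0942  0.0001 -0.9955]]
```

View pics/s14.png

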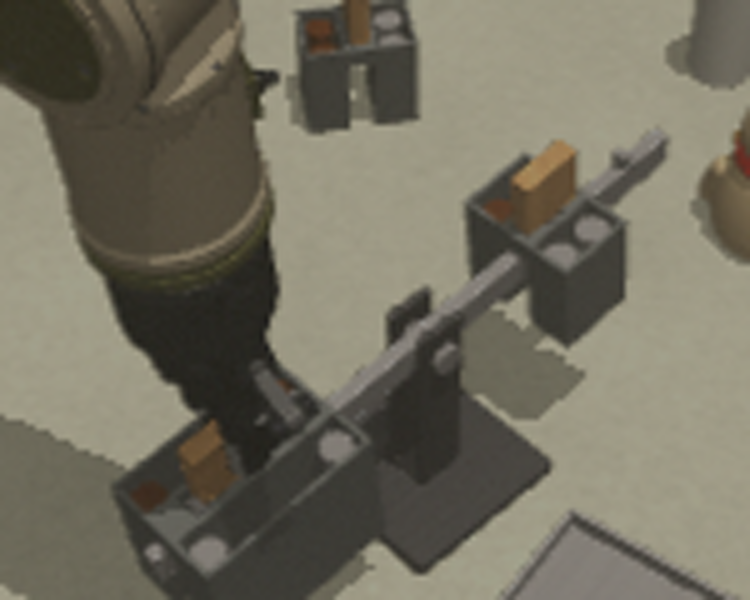

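{"name": "move_arm", "arguments": {"rows": [[[0,0,0],[0,0,0]],[[0,0,0],[0,0,0]],[[0,0,0],[0,0,0]],[[0,0,0],[0,0,0]],[[0,0,-0.01],[0,0,0]],[[0,0,-0.05],[0,0,0]],[[0,0,-0.1],[0,0,0]],[[0,0,-0.15],[0,-0.09,0]],[[0,0,-0.15],[0,-0.094,0]]], "claw": 0.05}}

```text
time_s: 18.25
eef_pos: [606.2, -74.7, 301.9]
ee_rot: [[0.154, 0.988, 0.008], [0.988, -0.154, -0.0], [0.001, 0.008, -1.0]]
wrist_force: [-0.3, 0.3, -1.1]
grip_width: 0.585
```

```bash
python3 look.py scene s15 180 130 330 250 5;python3 look.py wrist w15 0 0 512 384 1.5
```

```text
18.3 [605.3241 -75.2931 299.0202] [-0.2505  0.1218 -0.9777] 0.5899812270081407
[[ 0.1546  0.988   0.0043]
 [ 0.988  -0.1546  0.001 ]
 [ 0.0016  0.0041 -1.    ]]
18.35 [604.6293 -76.0373 297.0967] [-0.8236 -0.3425 -0.2399] 0.5891800657686371
[[ 0.1555  0.9878  0.0014]
 [ 0.9878 -0.1555  0.0016]
 [ 0.0018  0.0012 -1.    ]]
```

View pics/s15.png

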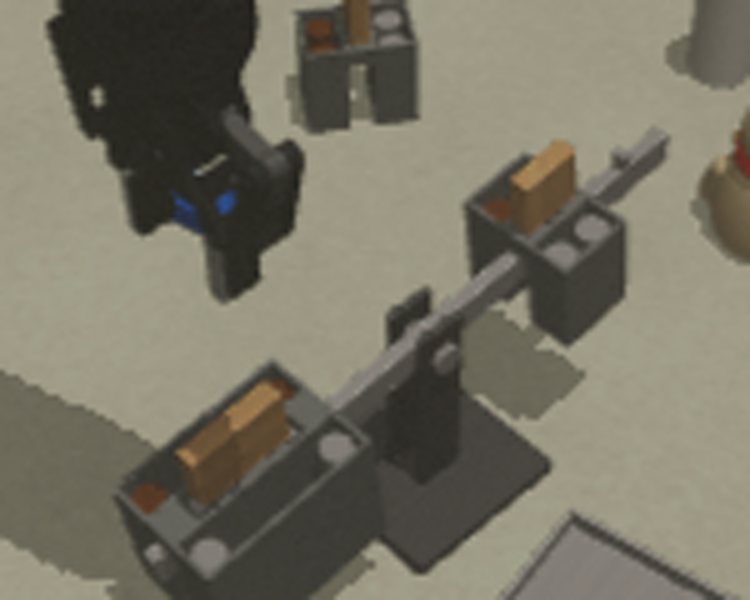

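View pics/w15.png

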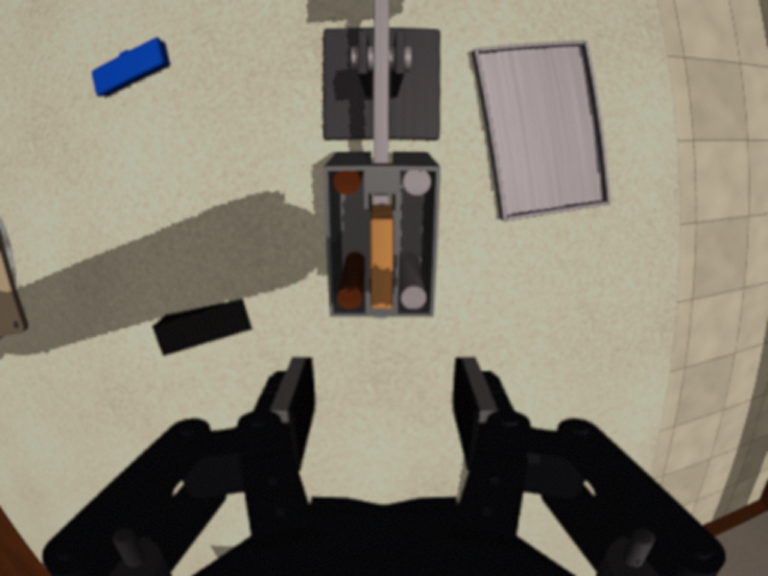

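The wide caddy is seated and parallel to the bar. Next, the left narrow caddy.

```bash
python3 - <<'E'
from rig import ctrl
from h import *
plan(ctrl.get_obs(),(397,299,240),133)
E
```

```text
shift [ 0.3381 -0.2635  0.0574] turn [ 0.0019 -0.0011 -0.9066] mm 432.46154112801673 deg 51.94690689690359
```

{"name": "move_arm", "arguments": {"rows": [[[0.02,-0.03,0],[0,0,-0.1]],[[0.06,-0.065,0],[0,0,-0.22]],[[0.1,-0.095,0],[0,0,-0.34]],[[0.14,-0.125,0],[0,0,-0.46]],[[0.18,-0.155,0],[0,0,-0.58]],[[0.22,-0.185,0.01],[0,0,-0.68]],[[0.26,-0.21,0.03],[0,0,-0.78]],[[0.3,-0.24,0.05],[0,0,-0.86]],[[0.33,-0.258,0.057],[0.002,-0.001,-0.906]],[[0.338,-0.2635,0.057],[0.002,-0.001,-0.906]]], "claw": 0.085}}

```text
time_s: 19.6
eef_pos: [395.3, 299.7, 238.7]
ee_rot: [[-0.683, 0.73, -0.004], [0.73, 0.683, 0.0], [0.003, -0.003, -1.0]]
wrist_force: [-0.3, -0.2, -0.1]
grip_width: 0.995
```

{"name": "move_arm", "arguments": {"rows": [[[0,0,0],[0,0,0]],[[0,0,0],[0,0,0]]]}}

```text
time_s: 19.85
eef_pos: [398.0, 297.2, 239.9]
ee_rot: [[-0.679, 0.734, -0.001], [0.734, 0.679, -0.0], [0.001, -0.001, -1.0]]
wrist_force: [-0.4, -0.5, -0.2]
grip_width: 0.996
```

```bash
python3 look.py wrist w16 0 0 512 384 1.5; python3 - <<'E'
from h import *
i=cv2.imread("pics/w16_raw.png"); cv2.imwrite("pics/w16c.png",cv2.resize(i[120:220,200:310],None,fx=5,fy=5,interpolation=cv2.INTER_CUBIC))
E
```

```text
19.9 [398.0084 297.246  239.9678] [ 0.5883 -0.9572 -0.521 ] 0.9967655069105549
[[-0.6789  0.7342 -0.0012]
 [ 0.7342  0.6789 -0.0002]
 [ 0.0007 -0.001  -1.    ]]
```

View pics/w16.png

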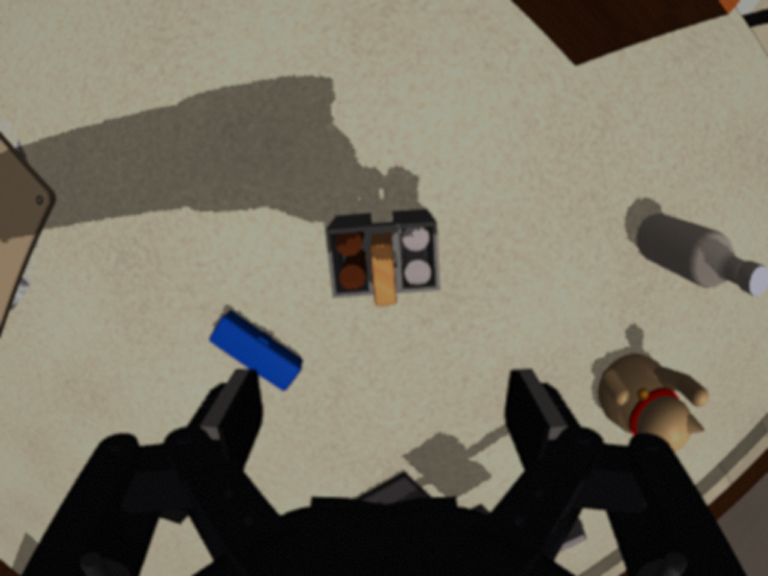

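View pics/w16c.png

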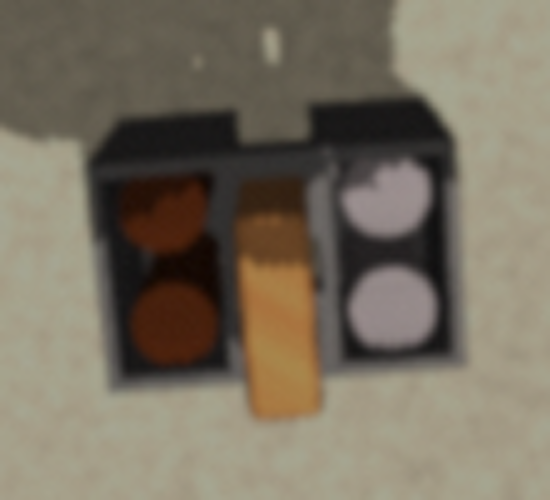

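Crop pixels: rim corners at (92,162), (455,143), (465,363) and (110,388). The fin top runs from (274,212) to (286,416).

```bash
python3 - <<'E'
from h import *; import pickle
from rig import ctrl
c=pickle.load(open("pics/w16.pkl","rb"))
g=lambda u,v,z:atz(c,200+u/5,120+v/5,z,True)
P=np.array([g(u,v,70) for u,v in ((92,162),(455,143),(465,363),(110,388))])
print(P.mean(0),[np.linalg.norm(P[i]-P[(i+1)%4]) for i in range(4)])
d=P[0]-P[3]+P[1]-P[2]; print("yaw",np.degrees(np.arctan2(d[1],d[0])))
d=P[1]-P[0]+P[2]-P[3]; print("yaw x",np.degrees(np.arctan2(d[1],d[0])))
a=g(274,212,110);b=g(286,416,110);print((a+b)/2,np.linalg.norm(a-b),np.degrees(np.arctan2(*(a-b)[1::-1])))
o=ctrl.get_obs(); plan(o,(*(P.mean(0)[:2]+(a+b)[:2]/2)/2,85),129.3)
E
```

```text
[396.8337 299.6013  70.    ] [np.float64(75.79866327429015), np.float64(48.23249988370765), np.float64(77.31064166196516), np.float64(49.873683535824036)]
yaw 136.27435077572417
yaw x 46.46199620246657
[396.5565 299.8692 110.    ] 39.47966852608027 136.05517419536966
shift [0.0026 0.0009 0.155 ] turn [-0.0011 -0.0006  0.0604] mm 154.9933306350656 deg 3.4599508046798815
```

{"name": "move_arm", "arguments": {"rows": [[[0.0025,0.001,0.05],[-0.001,0,-0.06]],[[0.0025,0.001,0.1],[-0.001,0,-0.06]],[[0.0025,0.001,0.135],[-0.001,0,-0.06]],[[0.0025,0.001,0.155],[-0.001,0,-0.06]],[[0.0025,0.001,0.155],[-0.001,0,-0.06]],[[0.0025,0.001,0.155],[-0.001,0,-0.06]]]}}

```text
time_s: 20.65
eef_pos: [396.8, 301.6, 86.4]
ee_rot: [[-0.723, 0.691, 0.001], [0.691, 0.723, 0.002], [0.0, 0.002, -1.0]]
wrist_force: [-0.2, 0.1, 0.2]
grip_width: 0.994
```

{"name": "move_arm", "arguments": {"rows": [[[0,0,0],[0,0,0]],[[0,0,0],[0,0,0]],[[0,0,0],[0,0,0]],[[0,0,0],[0,0,0]],[[0,0,0],[0,0,0]],[[0,0,0],[0,0,0]]], "claw": 0, "squeeze": 50}}

```text
time_s: 21.4
eef_pos: [395.8, 301.0, 84.9]
ee_rot: [[-0.724, 0.69, -0.001], [0.69, 0.724, 0.001], [0.001, -0.0, -1.0]]
wrist_force: [0.5, 1.6, -1.3]
grip_width: 0.155
```

```bash
python3 look.py wrist w17 0 0 512 384 1.5
```

```text
21.45 [395.84   301.0264  84.8965] [ 0.1433 -0.3989 -1.2936] 0.1551744761469662
[[-0.7236  0.6902 -0.0008]
 [ 0.6902  0.7236  0.0007]
 [ 0.0011 -0.0001 -1.    ]]
```

View pics/w17.png

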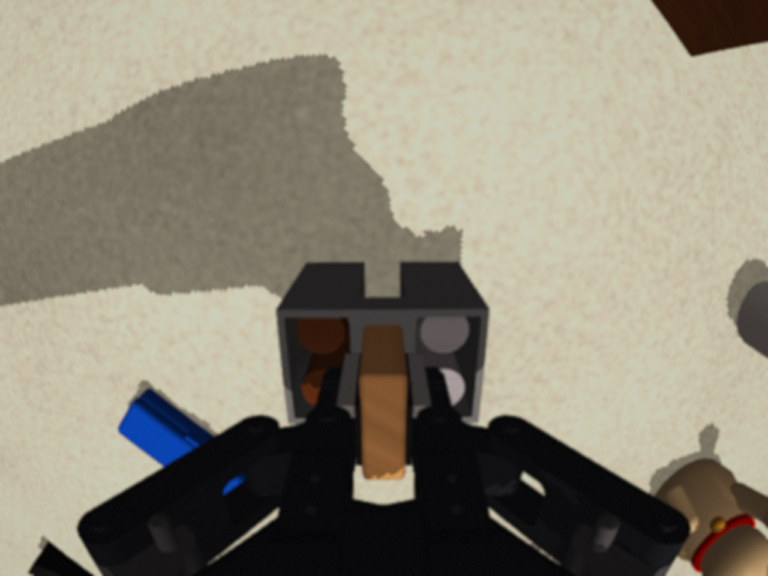

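```bash
python3 - <<'E'
from h import *; import pickle
from rig import ctrl
c=pickle.load(open("pics/w17.pkl","rb"))
o=ctrl.get_obs();R=np.array(o["ee_rot"]);p=np.array(o["eef_pos"])
a=atz(c,383/1.5,377/1.5,110,True);b=atz(c,383/1.5,478/1.5,110,True)
print(np.linalg.norm(a-b),"tool offset",R.T@((a+b)/2-p))
print("rim",[R.T@(atz(c,u/1.5,310/1.5,70,True)-p) for u in (277,488)])
o=dict(o); o["eef_pos"]=[395.8,301,290]
plan(o,(651.7,221.9,290),81,0)
E
```

```text
38.135627534407746 tool offset [ -1.451    0.4683 -25.1051]
rim [array([ 22.5746, -38.432 ,  14.9229]), array([22.6435, 38.8433, 14.9186])]
shift [-0.2398  0.1194 -0.0003] turn [-0.0006 -0.001   0.9661] mm 267.84626187423265 deg 55.35262923219473
```

{"name": "move_arm", "arguments": {"rows": [[[0,0,-0.03],[0,0,0]],[[0,0,-0.08],[0,0,0]],[[0,0,-0.13],[0,0,0]],[[0,0,-0.18],[0,0,0]],[[0,0,-0.205],[0,0,0]],[[0,0,-0.205],[0,0,0]]]}}

```text
time_s: 22.2
eef_pos: [396.6, 301.5, 291.5]
ee_rot: [[-0.724, 0.69, 0.002], [0.69, 0.724, 0.002], [-0.0, 0.003, -1.0]]
wrist_force: [0.1, 0.3, -1.7]
grip_width: 0.154
```

{"name": "move_arm", "arguments": {"rows": [[[-0.03,0.015,0],[0,0,0.13]],[[-0.07,0.035,0],[0,0,0.29]],[[-0.11,0.055,0],[0,0,0.45]],[[-0.15,0.075,0],[0,0,0.6]],[[-0.19,0.095,0],[0,0,0.75]],[[-0.22,0.11,0],[0,0,0.88]],[[-0.237,0.119,0],[0,0,0.95]],[[-0.239,0.1195,0],[0,0,0.966]],[[-0.239,0.1195,0],[0,0,0.966]],[[-0.239,0.1195,0],[0,0,0.966]]]}}

```text
time_s: 23.45
eef_pos: [650.6, 223.1, 289.8]
ee_rot: [[0.154, 0.988, -0.001], [0.988, -0.154, 0.001], [0.001, -0.001, -1.0]]
wrist_force: [-0.7, 0.4, -1.7]
grip_width: 0.153
```

```bash
python3 look.py wrist w18 0 0 512 384 1.5; python3 look.py scene s18 180 130 330 250 5;python3 - <<'E'
from h import *
i=cv2.imread("pics/w18_raw.png"); cv2.imwrite("pics/w18c.png",cv2.resize(i[70:220,225:285],None,fx=4,fy=4,interpolation=cv2.INTER_CUBIC))
E
```

```text
23.5 [650.7834 222.909  289.9522] [-0.0118 -0.1377 -1.1005] 0.1519184832568596
[[ 0.1547  0.988  -0.0005]
 [ 0.988  -0.1547  0.0008]
 [ 0.0007 -0.0006 -1.    ]]
23.55 [650.947  222.7916 290.0783] [ 0.2893  0.4016 -1.0563] 0.1566001234329728
[[ 0.1551  0.9879 -0.0002]
 [ 0.9879 -0.1551  0.0008]
 [ 0.0007 -0.0004 -1.    ]]
```

View pics/w18.png

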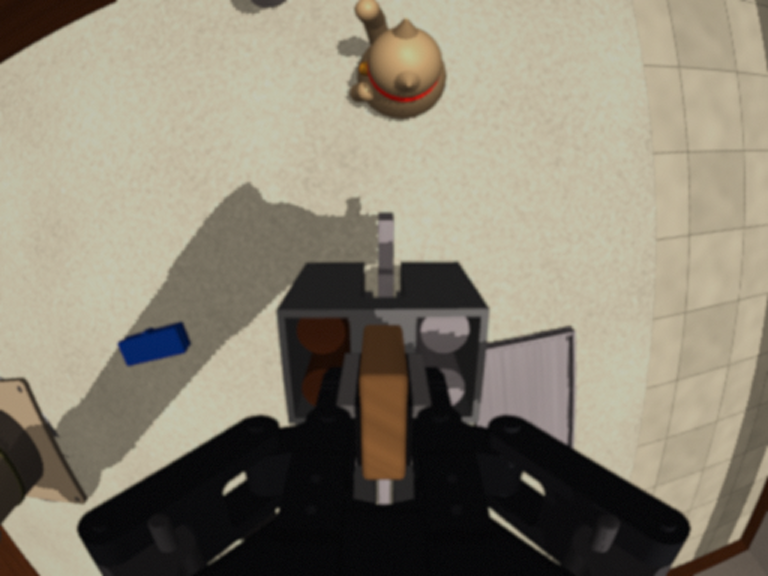

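View pics/w18c.png

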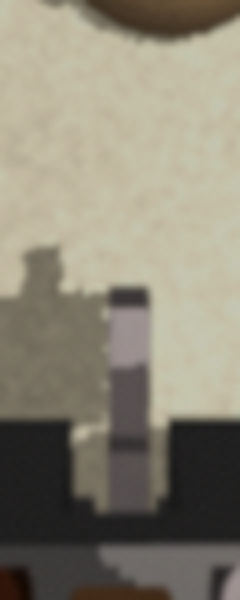

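View pics/s18.png

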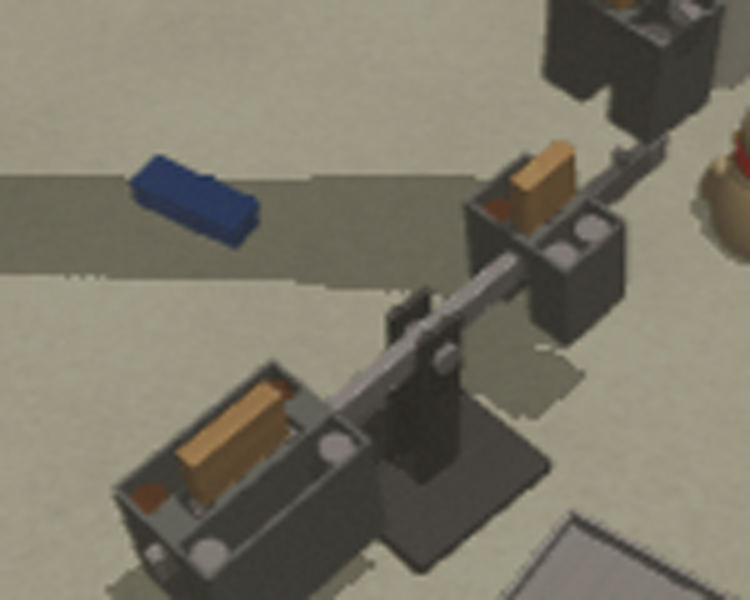

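```bash
python3 - <<'E'
from fit import *
w=pickle.load(open("pics/w18.pkl","rb"));s=pickle.load(open("pics/s18.pkl","rb"))
W=lambda u,v:np.array([225+u/4,70+v/4])
t=.107
for t in (.095,.107):
    def r(q):
        p=(q[0],q[1],q[2],t)
        return np.r_[proj(w,bp(p,195,11),True)[0]-W(129.5,305),proj(w,bp(p,163,11),True)[0]-W(128,438), (q[2]-np.radians(81))*100]
    q=least_squares(r,(627.4,68.3,1.4137));p=(*q.x,t);print(q.x,np.degrees(q.x[2]),q.fun,"seat",bp(p,160,11))
# tilt from scene: left outer stud top
p0=(628.1,67.2,np.radians(81))
for t in (.09,.1,.107,.115): print(t,proj(s,bp((*p0,t),160,21)),"obs",180+622/5,130+153/5, proj(s,bp((*p0,t),195,11)),"obs",180+661/5,130+140/5)
E
```

```text
[627.5326  66.9779   1.4134] 80.98006851066387 [-0.105   0.6793  0.1088 -0.7191 -0.0348] seat [652.3404 223.2563 145.1275]
[627.6461  67.7621   1.4134] 80.98016145138159 [-0.1036  0.6204  0.1075 -0.6578 -0.0346] seat [652.4027 223.7196 147.0244]
0.09 [[304.4208 160.9169]] obs 304.4 160.6 [[312.4235 156.6353]] obs 312.2 158.0
0.1 [[304.3831 160.5818]] obs 304.4 160.6 [[312.424  156.2007]] obs 312.2 158.0
0.107 [[304.3543 160.3488]] obs 304.4 160.6 [[312.4217 155.898 ]] obs 312.2 158.0
0.115 [[304.3192 160.0843]] obs 304.4 160.6 [[312.4164 155.5538]] obs 312.2 158.0
```

```bash
python3 - <<'E'
from rig import ctrl
from h import *
o=ctrl.get_obs()
plan(o,(652.2,221.5,197),81,0.1)
E
```

```text
shift [-0.0012  0.0015  0.0931] turn [-0.0004  0.0993  0.0013] mm 93.09568340300726 deg 5.687393976234734
```

{"name": "move_arm", "arguments": {"rows": [[[-0.001,0.0015,0.015],[0,0.05,0.001]],[[-0.001,0.0015,0.045],[0,0.099,0.001]],[[-0.001,0.0015,0.075],[0,0.099,0.001]],[[-0.001,0.0015,0.092],[0,0.099,0.001]],[[-0.001,0.0015,0.092],[0,0.099,0.001]],[[-0.001,0.0015,0.092],[0,0.099,0.001]]]}}

```text
time_s: 24.3
eef_pos: [653.1, 221.9, 199.2]
ee_rot: [[0.156, 0.988, 0.016], [0.983, -0.157, 0.099], [0.101, 0.001, -0.995]]
wrist_force: [0.4, -0.3, -0.7]
grip_width: 0.156
```

```bash
python3 look.py wrist w19 200 60 310 260 3; python3 look.py scene s19 230 120 330 220 6;python3 - <<'E'
from rig import ctrl
from h import *
o=ctrl.get_obs()
plan(o,(652.2,222.4,192),81,0.1)
E
```

```text
24.35 [653.1926 221.9912 199.3417] [ 0.1471  0.7453 -2.0244] 0.15380919728883713
[[ 0.156   0.9876  0.0168]
 [ 0.9826 -0.1569  0.0993]
 [ 0.1007  0.001  -0.9949]]
24.4 [653.1701 221.8685 199.1992] [ 0.4688 -0.1176 -0.8438] 0.15546794469126057
[[ 0.1562  0.9876  0.0167]
 [ 0.9826 -0.157   0.0991]
 [ 0.1005  0.0009 -0.9949]]
shift [-0.0004 -0.001   0.0072] turn [ 0.001  -0.0007 -0.0005] mm 7.283661190688115 deg 0.07491134027471882
```

View pics/w19.png

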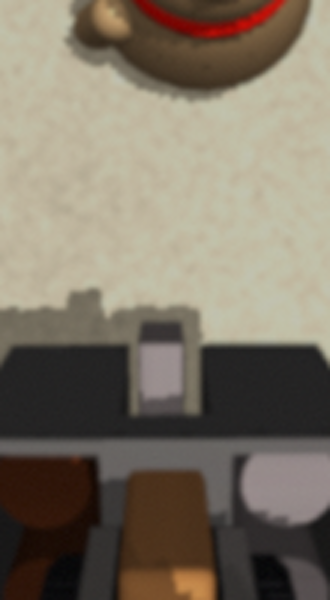

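View pics/s19.png

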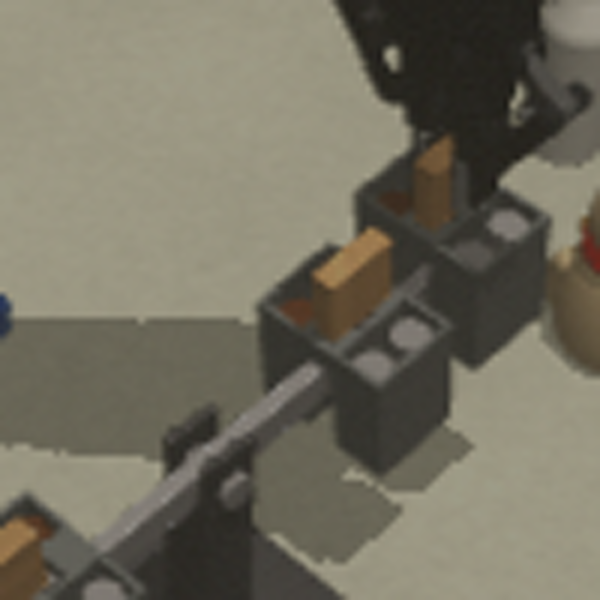

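```bash
python3 - <<'E'
from fit import *
from rig import ctrl
w=pickle.load(open("pics/w19.pkl","rb"))
g=lambda u,v,z:atz(w,200+u/3,60+v/3,z,True)
n=np.array([np.cos(np.radians(81)),np.sin(np.radians(81)),0]);ex=np.array([n[1],-n[0],0])
o=ctrl.get_obs();R=np.array(o["ee_rot"]);p=np.array(o["eef_pos"])
for t in (.095,.105):
    e=g(160,342,119+195*np.sin(t)+11*np.cos(t)); print("end",e,"seat:",e-35*(np.cos(t)*n+np.array([0,0,np.sin(t)])))
P=g(166,441,p[2]-14.9*.995+25*.1);print("rim tool",R.T@(P-p))
seat=p+R@np.array([-1.8,0,28.9]); print("caddy seat now",seat)
E
```

```text
end [657.688  258.2339 148.4475] seat: [652.2375 223.8207 145.1275]
end [657.7467 258.5182 150.3768] seat: [652.3016 224.1395 146.7086]
rim tool [23.0976  0.0669 14.7223]
caddy seat now [653.3712 222.9652 170.2646]
```

```bash
python3 - <<'E'
from rig import ctrl
from h import *
o=ctrl.get_obs()
for z in (199,190,180,172): plan(o,(652.15,222.8,z),81,0.1)
E
```

```text
shift [ 0.0007 -0.0012  0.0003] turn [ 0.001  -0.0007 -0.0005] mm 1.395715150045606 deg 0.07491134027471882
shift [-0.0002 -0.0012  0.0092] turn [ 0.001  -0.0007 -0.0005] mm 9.302319032969274 deg 0.07491134027471882
shift [-0.0012 -0.0012  0.0192] turn [ 0.001  -0.0007 -0.0005] mm 19.248807872555634 deg 0.07491134027471882
shift [-0.002  -0.0012  0.0271] turn [ 0.001  -0.0007 -0.0005] mm 27.234231705948556 deg 0.07491134027471882
```

{"name": "move_arm", "arguments": {"rows": [[[0.0007,-0.0012,0],[0.001,0,0]],[[0.0002,-0.0012,0.005],[0.001,0,0]],[[-0.0002,-0.0012,0.009],[0.001,0,0]],[[-0.0007,-0.0012,0.014],[0.001,0,0]],[[-0.0012,-0.0012,0.019],[0.001,0,0]],[[-0.0016,-0.0012,0.023],[0.001,0,0]],[[-0.002,-0.0012,0.027],[0.001,0,0]],[[-0.002,-0.0012,0.027],[0.001,0,0]]]}}

```text
time_s: 25.4
eef_pos: [651.5, 222.1, 170.4]
ee_rot: [[0.157, 0.988, 0.014], [0.983, -0.157, 0.099], [0.099, -0.002, -0.995]]
wrist_force: [-0.7, -1.1, -1.2]
grip_width: 0.155
```

```bash
python3 look.py scene s20 180 130 330 250 5;python3 - <<'E'
from rig import ctrl
from h import *
from fit import bp
o=ctrl.get_obs()
for t in (.08,.06,.04,.02,0.01):
    P=bp((627.6,67.9,np.radians(81),t),161.8,39.9); plan(o,P,81,t)
E
```

```text
25.45 [651.5638 222.1376 170.6355] [-0.2531 -0.4497 -0.3031] 0.1570974621630284
[[ 0.1566  0.9876  0.0137]
 [ 0.9826 -0.1572  0.0985]
 [ 0.0994 -0.002  -0.995 ]]
shift [ 0.0021  0.0005 -0.0009] turn [-0.0019 -0.0196 -0.0009] mm 2.318553473378318 deg 1.1282592468665409
shift [0.0028 0.0005 0.0024] turn [-0.0019 -0.0396 -0.0009] mm 3.7170272049672857 deg 2.2708444107502825
shift [0.0034 0.0005 0.0057] turn [-0.0019 -0.0596 -0.0009] mm 6.646128363030259 deg 3.4156615518485656
shift [0.004  0.0005 0.0089] turn [-0.0019 -0.0796 -0.0009] mm 9.81976281014336 deg 4.561030302986992
shift [0.0043 0.0005 0.0106] turn [-0.0019 -0.0896 -0.0009] mm 11.435171934120428 deg 5.133806166195812
```

View pics/s20.png

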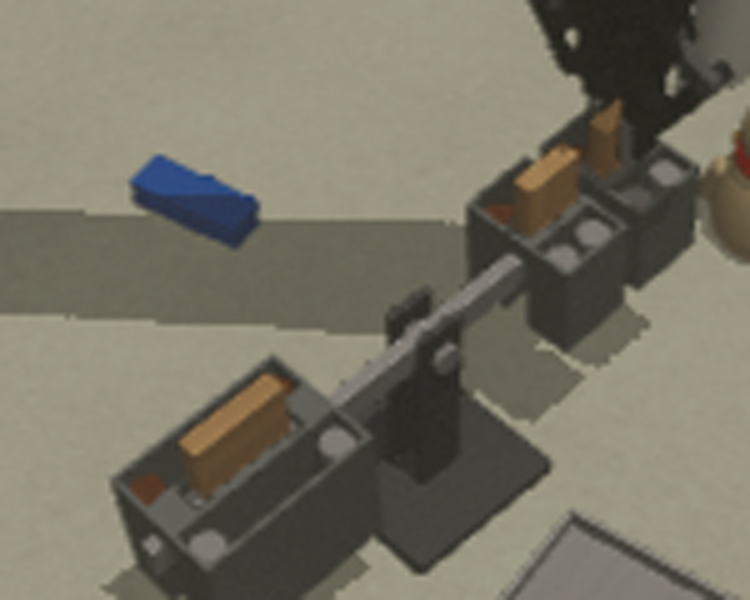

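The bar moved about 0.03 rad, which matches a seated caddy. Following the arc down to level.

{"name": "move_arm", "arguments": {"rows": [[[0.001,0.0005,0],[-0.001,-0.02,0]],[[0.002,0.0005,0.0024],[-0.002,-0.04,0]],[[0.003,0.0005,0.0057],[-0.002,-0.06,0]],[[0.0036,0.0005,0.009],[-0.002,-0.08,0]],[[0.004,0.0005,0.011],[-0.002,-0.09,0]],[[0.004,0.0005,0.011],[-0.002,-0.09,0]]]}}

```text
time_s: 26.2
eef_pos: [652.6, 227.7, 160.0]
ee_rot: [[0.157, 0.988, 0.001], [0.988, -0.157, 0.01], [0.01, -0.0, -1.0]]
wrist_force: [-1.1, -0.0, -0.0]
grip_width: 0.157
```

```bash
python3 look.py scene s21 180 130 330 250 5
```

```text
26.25 [652.666  227.6226 160.1221] [-1.6499  0.9824  0.5067] 0.1507177988331287
[[ 0.1569  0.9876  0.0013]
 [ 0.9876 -0.1569  0.0101]
 [ 0.0102 -0.0003 -0.9999]]
```

View pics/s21.png

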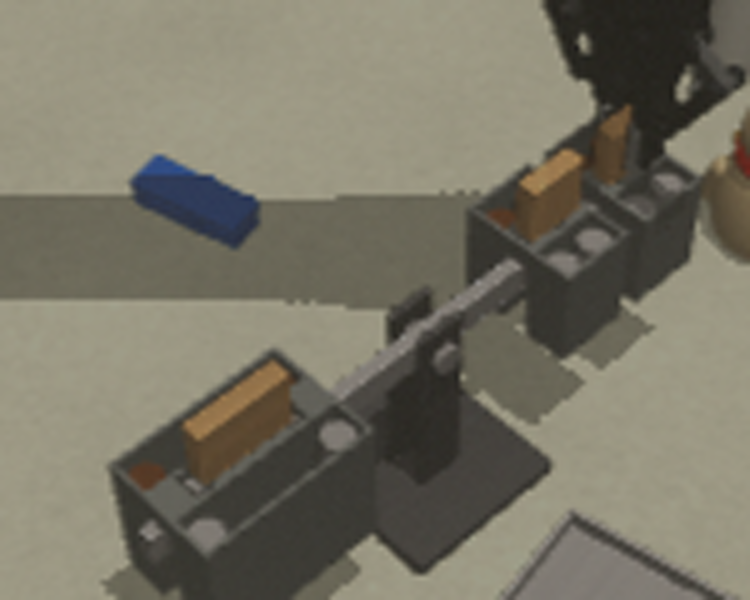

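Near level and aligned with its neighbour. Releasing and retreating.

{"name": "move_arm", "arguments": {"rows": [[[0,0,0],[0,0,0]],[[0,0,0],[0,0,0]],[[0,0,0],[0,0,0]],[[0,0,0],[0,0,0]],[[0,0,-0.01],[0,0,0]],[[0,0,-0.05],[0,0,0]],[[0,0,-0.1],[0,0,0]],[[0,0,-0.15],[0,0,0]],[[0,0,-0.16],[0,0,0]],[[0,0,-0.16],[0,0,0]]], "claw": 0.05}}

```text
time_s: 27.5
eef_pos: [652.7, 225.8, 320.9]
ee_rot: [[0.157, 0.988, 0.003], [0.988, -0.157, 0.01], [0.01, 0.001, -1.0]]
wrist_force: [-0.1, -0.6, -1.2]
grip_width: 0.586
```

```bash
python3 look.py scene s22 180 130 330 250 5;python3 look.py wrist w22 0 0 512 384 1.5
```

```text
27.55 [652.4509 225.5412 319.4724] [-0.1677 -0.8706  0.6125] 0.5892942226892894
[[ 0.1572  0.9876  0.0011]
 [ 0.9875 -0.1572  0.0092]
 [ 0.0092 -0.0003 -1.    ]]
27.6 [652.3498 225.3299 318.744 ] [-0.5329  0.0185 -0.563 ] 0.5830732698742397
[[ 0.1572  0.9876  0.0001]
 [ 0.9875 -0.1572  0.0087]
 [ 0.0086 -0.0013 -1.    ]]
```

View pics/s22.png

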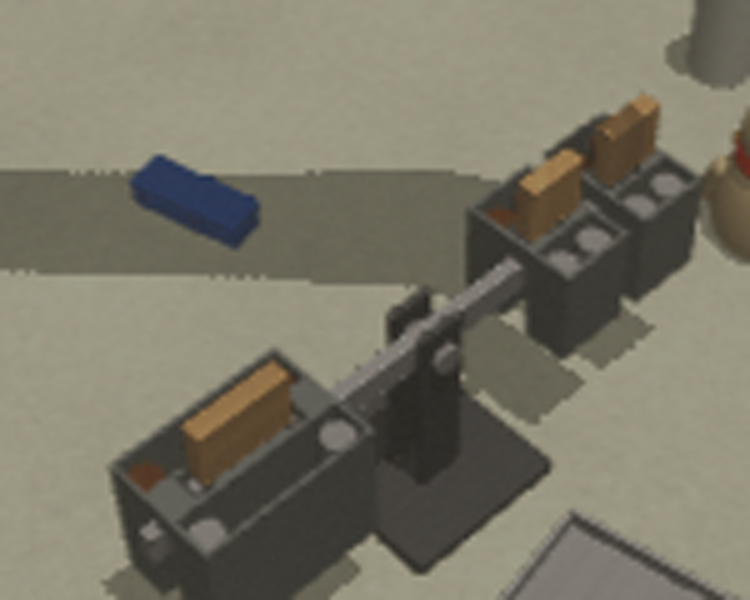

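View pics/w22.png

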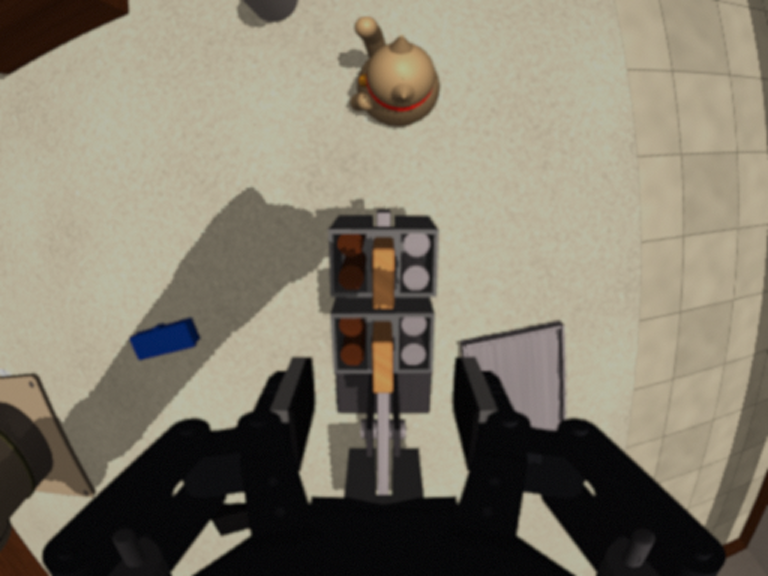

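```bash
python3 - <<'E'
from fit import *
for cam,nm,fish in (("s22","scene",False),("w22","wrist",True)):
    c=pickle.load(open(f"pics/{cam}.pkl","rb")); i=cv2.imread(f"pics/{cam}_raw.png")
    x0,y0,x1,y1,f=(190,140,330,250,5.5) if cam=="s22" else (200,120,310,330,2.8)
    i=cv2.resize(i[y0:y1,x0:x1],None,fx=f,fy=f,interpolation=cv2.INTER_CUBIC)
    P0=(628.1,67.2) if cam=="s22" else (627.4,68.2)
    for t,col in ((0.0,(0,255,0)),):
        p=(*P0,np.radians(81),t)
        for s,hl in ((98,20),(160,20),(-129,30)):
            q=np.array([bp(p,s+a*hl,65,b*7) for a,b in ((1,1),(1,-1),(-1,-1),(-1,1))])
            r=np.array([bp(p,s+a*(25 if hl==20 else 56),25,b*39) for a,b in ((1,1),(1,-1),(-1,-1),(-1,1))])
            for k in (q,r):
                uv=(proj(c,k,fish)-[x0,y0]+.5)*f; cv2.polylines(i,[uv.astype(int)],True,col,1)
    cv2.imwrite(f"pics/ov_{cam}.png",i)
E
```

```text
(no output)
```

View pics/ov_s22.png

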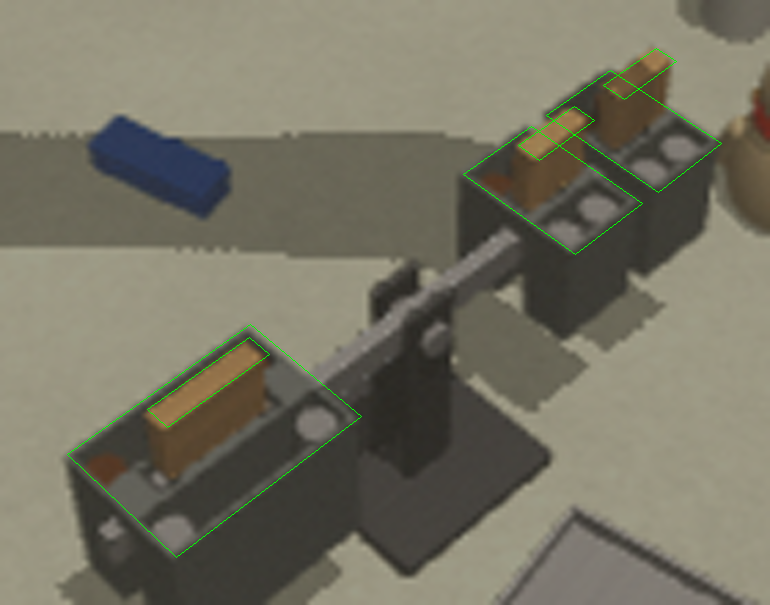

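View pics/ov_w22.png

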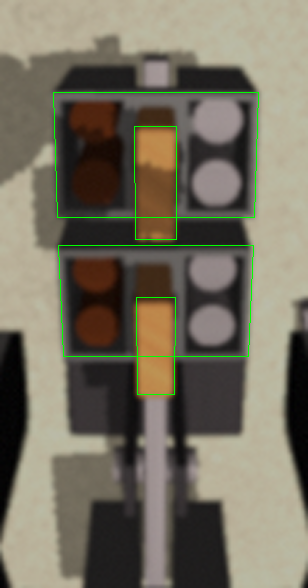

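The overlay of all three caddies fully seated on a level bar matches both views to about a pixel. Handing in.

```bash
python3 - <<'E'
from rig import ctrl
import cv2,numpy as np
a=cv2.imread("pics/s22_raw.png").astype(int)
b=ctrl.read_camera("scene")["image"][:,:,::-1].astype(int)
print("diff rack area",np.abs(a-b)[140:250,190:330].max())
print(ctrl.sign_off())
E
```

```text
diff rack area 47
the job is handed in; nothing more can be done
None
```

All three caddies are hung and the job was handed in at about 27.7 s. The hand-in gives no verdict, so I can't say how it was judged.

- **Order:** the cat stands on the left. I hung the narrow caddy from the right side of the cabinet on the left inner stud. Next came the wide caddy on both right studs, then the other narrow caddy on the left outer stud. I tilted the wide and second narrow caddies to match the bar, and let all three go with the bar close to where it would settle.
- **Seating and level:** I drew the expected outlines of all three caddies, fully seated on a level bar, over the final scene picture. They matched to about a pixel; a caddy riding on a stud would be about 2 px off. The wrist picture showed the same match for the two narrow caddies.
- **At rest:** this check is not conclusive. Two pictures 0.1 s apart differed by up to 47 grey levels at some pixel in the rack area. I did not trace the cause and handed in without a further check. The overlay showed no visible tilt.
- **Other things:** the gripper was clear of everything, about 110 mm above the fins. I saw no bystander move in the pictures, but I did not measure their positions at the end.
- **Disagreement:** the top camera read 3 to 5 mm off the wrist camera sideways, so I used the wrist camera for all grasps and placements.

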